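Move a freshly gilded plaque to the drying rack with a spatula

ROBOT

A 6-joint arm with a two-finger parallel gripper is mounted at the origin on the work surface. World frame = base frame: x ahead of the robot, y to its left, z up, the work surface at z = 0. Lengths are in m, angles in rad, forces in N, time in s.
With the tool pointing down it reaches from about 0.3 to 0.875 m from the base axis. Payload 6.4 kg.
Tool frame: the origin (TCP) lies at the centre of the arm's flange, where the gripper is bolted on; the fingertips stand 173 mm ahead of it and the grasp point (between the pads) lies ctrl.grip_point_offset ahead of it (ctrl.grip_point_offset is the distance from the TCP to the grasp point, in m); z points along the fingers, y is the direction in which the jaws open and shut (so a half turn about z gives the same grasp; the last joint's range is limited). The gripper opens to 85 mm and grips with 20 to 120 N. Pads are 22 mm wide; open, the fingers measure 114 mm over their backs; the gripper's body (76 mm by 85 mm) begins 54 mm behind the grasp point. The pads swing forward as they close: fully open they stand 13 mm farther back than shut.
Start: joints at [-1.383, 0.181, 1.607, -0, 1.354, -0.206], TCP at [0.221, -0.531, 0.405] pointing down, gripper open.
Joint ranges: [-2.99, 2.99], [-0.89, 2.07], [0.3, 2.58], [-1.14, 4.28], [0, 2.63], [-3.12, 3.12]. Speed limits (rad/s): [2.57, 2.57, 3.01, 3.14, 3.14, 3.14].

INTERFACE

Orientations are given as a unit quaternion [w, x, y, z].
In Python, from bench import ctrl, cams, boxes_of, landmark_of gives the robot as it stands.
- The arm moves only by the shell command python3 -m handwheel 'ROWS'. ROWS is JSON, a list of rows, each an object with "offset": the shift along the tool's x, y, z in m, a list of three; "spin": the turn about the tool's z in degrees; "grip": the opening, from 0 (shut) to 1 (fully open). A call has 1 to 20 rows; each row is the pose to reach, as a shift and turn from the pose commanded when the call began, along the tool's axes at that moment; what a row does not reach only later rows make up. A row lasts 1/8 s, in which the tool goes at most 62.5 mm and 10.7 degrees, less where a joint would pass 70% of its speed; a pose out of reach is approached as far as the arm can. A call with a gripper value outside its range is refused whole. The fingers move at their own pace and stop on an object; the grip force is fixed at half the most. Time passes only in rows, so rows that repeat a pose let the fingers close. It gives the time, the measured TCP pose, the force and the opening at its end, in the units of the state.
- ctrl.get_obs(): the state, without advancing time (a new reading comes with each control period).
- cams.camera(name): name is "side" or "top" or "wrist"; returns a dict with "color" (480x640x3 uint8, red, green, blue), "camera_matrix" (3x3 intrinsics, pixels), "distortion" ([k1, k2, p1, p2, k3] as OpenCV has them; the pictures are not rectified), "view" (4x4, takes a point from world to camera coordinates); the wrist camera has in their place "tool_from_camera" (4x4, takes a point from camera to tool coordinates, whose origin is the TCP and whose axes are the flange's). Camera axes: x right, y up, looking along -z (the intrinsics and any distortion apply to the point x, -y, -z); pixel columns grow to the right and rows downward; lengths in m; the calibration is good to about 2 mm. A picture is of the moment at which its call begins: read the wrist's pose just before it. There is no depth.
- ctrl.hand_in(): hands the job in, once; it reports no verdict.
Trained networks look in a picture, given as the dict that the camera call returned (one of the last four; its "shot" number tells which), for a name from the list of things; names that differ only in an ending like _2 or _b are one class to them, and where a whole thing is asked for, a point or a joint stands for the part that bears it (a point fixed in the world has none). Each returns a list of dicts, best first, with "confidence" (0 to 1); they miss things now and then, are a little off and sometimes report something else, mostly with a low value. They report only what shows in the picture. A call takes as long as a camera call. They do not tell look-alikes from the thing itself.
- boxes_of(picture, thing): "uv" ([column, row] in pixels, amid what is visible of it).
- landmark_of(picture, thing): "uv" ([column, row] in pixels: a listed point, or the origin of a listed thing).
The state is a dict: "time_s": time; "q": joint angles; "dq": joint speeds; "joint_efforts": joint torques, N m; "eef_pos": TCP position; "eef_rot": TCP orientation; "wrist_force": force on the tool from outside, world axes, zero at the start; "torque": the same for the moment, N m; "opening": opening from 0.0 (shut) to 1.0 (fully open).
Only numpy, scipy, OpenCV 4.12 (cv2) and the standard library are available. Lean on these libraries where they do the work, as an engineer would, in place of code of your own. Each camera call takes 0.05 s, during which the arm holds its last target.

TASK

The gilded plaque on the work board's two battens is finished: pick up the spatula, slide its blade under the plaque between the battens, lift it clear and set it down gently, squarely in the middle of the empty drying rack. Then draw the blade out and lay the spatula back flat on the bench, well clear of the plaques. The leaf is still wet, so neither the gripper nor the arm may touch a plaque; keep the plaque level, do not drop it, and leave everything else where it is.

Things in the scene. Friction and masses are not known exactly. Their poses are not given: they have to be found in the camera images.
- spatula: Cranked spatula, 150 g, lying on its blade. Origin: centre of the blade's underside; +x to the blade's free front edge, z up. Steel blade 100 (x) by 70 (y) by 2. A 7 mm neck rises from its rear (x = -40) to the wooden handle: flat-sided bar parallel to the blade, x from -70 to -173, 20 wide, z from 34 to 54. Lies flat by itself; centre of mass at x = -25.
- spatula_grip (a point): Point on the axis of the spatula's handle to grip, at x = -105, y = 0, z = +44 mm in the spatula's frame (so 44 mm over the bench when it lies there); axes as the spatula's.
- plaque: The fresh plaque to move: cast relief, 140 to 235 g, 110 (x) by 140 (y), 8 thick, 16 with the relief; gold face, red-brown body, flat underside. Origin: centre of its underside, z up. It starts across the two battens of the work board, underside 32 mm over the bench, long side spanning the gap, up to 8 mm off centre and 0.08 rad askew.
- board: Work board, fixed: plywood 170 (x) by 160 (y) by 12 with two wooden battens along x, 150 long, 18 wide, 20 high, tops 32 mm over the bench. The gap between them is 104 wide (y from -52 to +52), floored by the plywood at 12 mm, open at both ends; its -x end is the one nearer the robot. Origin: centre of the underside, on the bench.
- rack_empty: Empty drying rack, fixed: two level steel rails along x, 150 long, 10 wide, at y = +57 and -57 (clear gap 104), tops 40 mm over the bench, legs at their ends. Cross ties near the feet at x = +71 and -71 reach 10 mm high; above them the ends are open, -x nearer the robot. Origin: centre of its footprint, on the bench. The plaque goes across the rails, long side across the gap.
- rack_full: Drying rack of the same make and size, fixed, on which another gilded plaque already dries.
- plaque_dry: The other gilded plaque, of the same make, drying on its rack, its underside 40 mm over the bench. Not to be touched or moved.
- gourd: Bystander: gilded gourd-shaped ornament, 76 across, 127 high; origin at the centre of its foot.
- brush_pot: Bystander: white ceramic pot of 68 diameter, 85 high, with three brushes standing out to 180; origin at the centre of its foot.
- leaf_pack: Bystander: squared pile of leaf booklets, 92 by 92 by 20 high; origin at the centre of its underside.
Things that resemble listed ones, but are neither listed nor needed, are in the scene too. What is shaped like the spatula but green or pink is not meant.

How it is judged:
On the way, in this order (a step that is already met when the one before it is completed fails the run):
1. the plaque is lifted clear of the battens on the spatula's blade (contact force between plaque and spatula above 0.5 N and contact force between plaque and board below 0.05 N and height (world z) of plaque above 0.045 m and horizontal distance between plaque and spatula below 0.05 m), for 0.2 s.
2. the plaque is set down on the empty rack's rails from the blade (contact force between plaque and rack_empty above 0.5 N and horizontal distance between plaque and spatula below 0.08 m and horizontal distance between plaque and rack_empty below 0.05 m), for 0.1 s.
At the end, for the whole second after the job is handed in: The plaque lies level across both rails of the empty rack, within 20 mm of its middle along the rails and 14 mm across them, turned less than 0.2 rad from square, at rest; the spatula lies flat on the bench, at rest, its blade's centre more than 130 mm from the centre of either plaque (x of plaque in the frame of rack_empty between -0.02 and 0.02 m and y of plaque in the frame of rack_empty between -0.014 and 0.014 m and z of plaque in the frame of rack_empty between 0.037 and 0.043 m and angle between the x axis of plaque and the x axis of rack_empty, either way round below 0.2 rad and angle between each of plaque, spatula's own z axis and vertical below 0.06 rad and linear speed of each of plaque, spatula below 0.01 m/s and horizontal distance between each of plaque, plaque_dry and spatula above 0.13 m and height (world z) of spatula below 0.006 m); the robot touches nothing.
It fails at once if the fingers or the arm touch the fresh plaque (contact force between any of the fingers, the arm and plaque above 0.3 N).
It fails at once if the plaque is tipped by more than 0.35 rad or dropped to the bench (angle between plaque's own z axis and vertical above 0.35 rad or height (world z) of plaque below 0.02 m).
It fails at once if the plaque comes down on the empty rack faster than 0.25 m/s instead of being lowered (horizontal distance between plaque and rack_empty below 0.06 m and height (world z) of plaque below 0.055 m and linear speed of plaque above 0.25 m/s).
It fails at once if the drying plaque is touched by the robot or moved by more than 10 mm (distance of plaque_dry from where it was at the start of the episode above 0.01 m or contact force between any of the fingers, the arm and plaque_dry above 0.3 N).
It fails at once if a bystander is moved by more than 30 mm (distance of any of gourd, brush_pot, leaf_pack from where it was at the start of the episode above 0.03 m).
It also fails if it takes over 67 s, if anything falls off the work surface, if the arm or the gripper's body presses on something with over 40 N, if the wrist force passes 120 N, or if a joint passes its speed limit or range.

## Working session

There is one attempt and no reset: what is moved stays moved. The work goes in short steps, Python scripts to look and compute and a shell command to move; the robot and the scene stay as the last step left them, time stands still between calls to the robot, and variables do not carry over. Pictures are saved under pics/ and viewed, and the job is handed in when it is done.

```bash
ls; mkdir -p pics; python3 - <<'E'
from bench import ctrl,cams,boxes_of,landmark_of
import cv2,numpy as np
o=ctrl.get_obs(); print(o, ctrl.grip_point_offset)
for n in ['top','side','wrist']:
    p=cams.camera(n); cv2.imwrite(f'pics/{n}0.png',p['color'][:,:,::-1])
    print(n,p['camera_matrix'].tolist(),p['distortion'],(p['view'] if 'view' in p else p['tool_from_camera']))
E
```

```text
pics
{'time_s': 0.0, 'q': array([-1.38330138e+00,  1.81520251e-01,  1.60800251e+00,  4.01415862e-05,
        1.35379728e+00, -2.06307918e-01]), 'dq': array([-0.00011979,  0.00174104,  0.00145626, -0.00124337,  0.00016662,
       -0.00117179]), 'joint_efforts': array([-1.28229040e-03, -4.44882345e+01, -3.51341307e+01, -3.54749536e-04,
        9.20574559e-03,  7.71412800e-06]), 'eef_pos': array([ 0.22059838, -0.53072642,  0.40379824]), 'eef_rot': array([-8.63471548e-04,  9.80677945e-01,  1.95627252e-01,  2.77196911e-05]), 'wrist_force': array([0.24944003, 0.77589161, 0.30721796]), 'torque': array([ 0.0073446 , -0.03156592,  0.0414255 ]), 'opening': 1.0000046687516335} 0.1547
top [[462.3895914515195, 0.0, 319.6910080643323], [0.0, 462.3895914515195, 239.70679369684345], [0.0, 0.0, 1.0]] [-0.05855692  0.          0.          0.          0.        ] [[-9.89974640e-02 -9.95087033e-01 -1.13940322e-03  1.23163692e-01]
 [ 9.69611626e-01 -9.67203209e-02  2.24718654e-01 -4.85066897e-01]
 [-2.23724823e-01  2.11417983e-02  9.74423023e-01 -1.40811949e+00]
 [ 0.00000000e+00  0.00000000e+00  0.00000000e+00  1.00000000e+00]]
side [[476.83417006098, 0.0, 324.93114204945095], [0.0, 476.83417006098, 241.8503928658978], [0.0, 0.0, 1.0]] [-0.01191605  0.          0.          0.          0.        ] [[-0.70958171 -0.70430298  0.0212393   0.41332039]
 [ 0.5111613  -0.49377766  0.70348969 -0.27245386]
 [-0.4849824   0.51004013  0.71038802 -1.05207548]
 [ 0.          0.          0.          1.        ]]
wrist [[430.86973513371163, 0.0, 320.9585296351765], [0.0, 430.86973513371163, 234.12166152794498], [0.0, 0.0, 1.0]] [-0.05550271  0.          0.          0.          0.        ] [[-8.47019071e-04  9.58949769e-01  2.83574723e-01  7.20794799e-02]
 [ 9.99999625e-01  8.63084346e-04  6.82861263e-05  3.89059776e-04]
 [-1.79265940e-04  2.83574675e-01 -9.58950140e-01  3.07332856e-02]
 [ 0.00000000e+00  0.00000000e+00  0.00000000e+00  1.00000000e+00]]
```

View pics/top0.png

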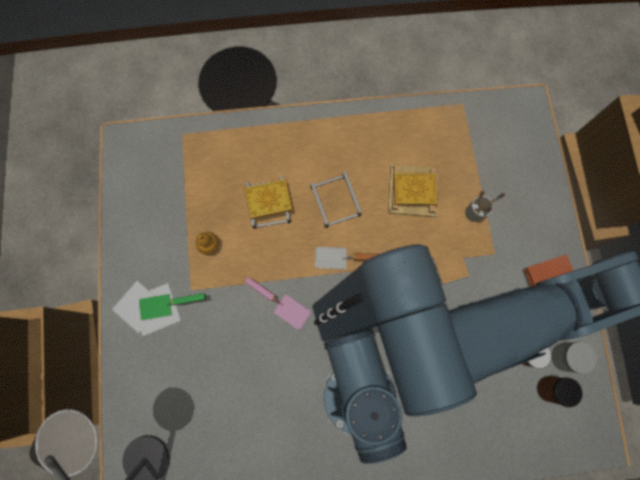

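View pics/side0.png

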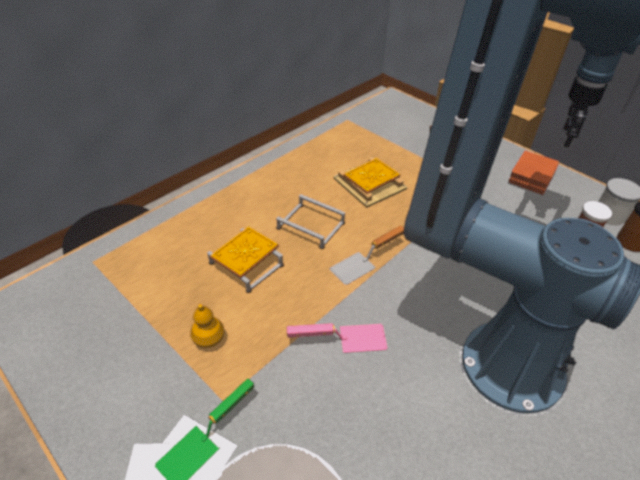

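View pics/wrist0.png

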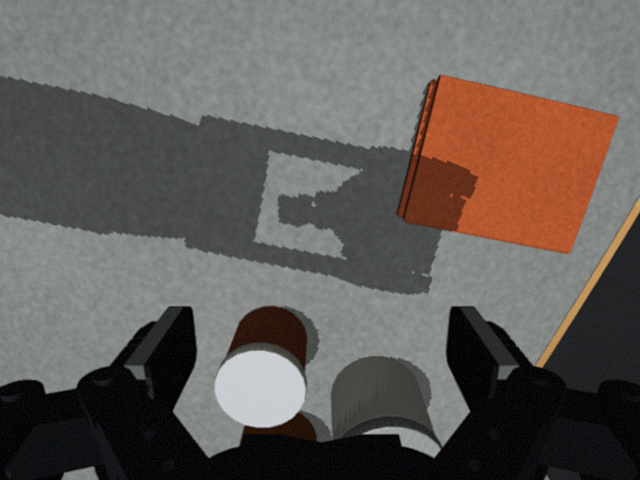

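```bash
cat > h.py <<'E'
from bench import ctrl,cams,boxes_of,landmark_of
import cv2,numpy as np
from scipy.spatial.transform import Rotation as R
def Rq(q): return R.from_quat([q[1],q[2],q[3],q[0]])
def camT(p,o=None):
    if 'view' in p: return np.linalg.inv(p['view'])
    T=np.eye(4);T[:3,:3]=Rq(o['eef_rot']).as_matrix();T[:3,3]=o['eef_pos']
    return T@p['tool_from_camera']
def ray(p,uv,o=None):
    uv=np.array(uv,float).reshape(-1,1,2)
    n=cv2.undistortPoints(uv,p['camera_matrix'],p['distortion']).reshape(-1,2)
    d=np.c_[n[:,0],-n[:,1],-np.ones(len(n))]
    T=camT(p,o)
    return T[:3,3],d@T[:3,:3].T
def onz(p,uv,z,o=None):
    c,d=ray(p,uv,o); return c+d*((z-c[2])/d[:,2])[:,None]
def proj(p,X,o=None):
    T=np.linalg.inv(camT(p,o));X=np.atleast_2d(X);Y=X@T[:3,:3].T+T[:3,3]
    Y=Y*[1,-1,-1]
    return cv2.projectPoints(Y.reshape(-1,1,3),np.zeros(3),np.zeros(3),p['camera_matrix'],p['distortion'])[0].reshape(-1,2)
def snap(n,f):
    o=ctrl.get_obs();p=cams.camera(n);cv2.imwrite(f'pics/{f}.png',p['color'][:,:,::-1]);return p,o
def crop(p,f,c,r,k):
    x,y=map(int,c);im=p['color'][max(0,y-r):y+r,max(0,x-r):x+r,::-1]
    cv2.imwrite(f'pics/{f}.png',cv2.resize(im,None,fx=k,fy=k,interpolation=cv2.INTER_CUBIC))
E
python3 - <<'E'
from h import *
pt,_=snap('top','t1'); ps,_=snap('side','s1')
Z={'spatula':0,'spatula_grip':.044,'plaque':.032,'board':0,'rack_empty':0,'gourd':0,'brush_pot':0,'leaf_pack':0}
for k,z in Z.items():
    for n,p in(('top',pt),('side',ps)):
        for d in landmark_of(p,k)[:4]:
            print(k,n,np.round(d['uv']),round(d['confidence'],2),onz(p,d['uv'],z)[0].round(4))
crop(pt,'t1c',(345,210),120,5 if 0 else 3); crop(ps,'s1c',(330,230),130,3)
E
```

```text
spatula top [332. 259.] 0.77 [0.4387 0.0392 0.    ]
spatula top [157. 309.] 0.77 [0.3336 0.6161 0.    ]
spatula top [290. 311.] 0.71 [0.2846 0.1913 0.    ]
spatula side [351. 269.] 0.95 [0.4393 0.0476 0.    ]
spatula side [188. 457.] 0.93 [0.3336 0.6188 0.    ]
spatula side [362. 342.] 0.56 [0.2726 0.1919 0.    ]
spatula_grip top [263. 294.] 0.81 [0.3437 0.2662 0.044 ]
spatula_grip top [365. 256.] 0.77 [ 0.4295 -0.0644  0.044 ]
spatula_grip top [184. 298.] 0.68 [0.3544 0.5135 0.044 ]
spatula_grip side [382. 235.] 0.96 [ 0.4386 -0.0698  0.044 ]
spatula_grip side [227. 405.] 0.83 [0.3448 0.5112 0.044 ]
spatula_grip side [319. 329.] 0.78 [0.3453 0.2583 0.044 ]
plaque top [416. 191.] 0.68 [ 0.6332 -0.258   0.032 ]
plaque side [374. 175.] 0.95 [ 0.636  -0.2685  0.032 ]
board top [408. 192.] 0.67 [ 0.6421 -0.2404  0.    ]
board side [367. 183.] 0.69 [ 0.6499 -0.2546  0.    ]
rack_empty top [336. 200.] 0.6 [0.6369 0.0064 0.    ]
rack_empty side [314. 223.] 0.79 [ 0.6326 -0.0041  0.    ]
gourd top [210. 244.] 0.82 [0.5295 0.4354 0.    ]
gourd side [213. 339.] 0.63 [0.5147 0.4293 0.    ]
brush_pot top [474. 211.] 0.81 [ 0.5548 -0.4534  0.    ]
leaf_pack top [447. 266.] 0.65 [ 0.3779 -0.3307  0.    ]
leaf_pack top [474. 212.] 0.22 [ 0.5514 -0.4525  0.    ]
```

View pics/t1c.png

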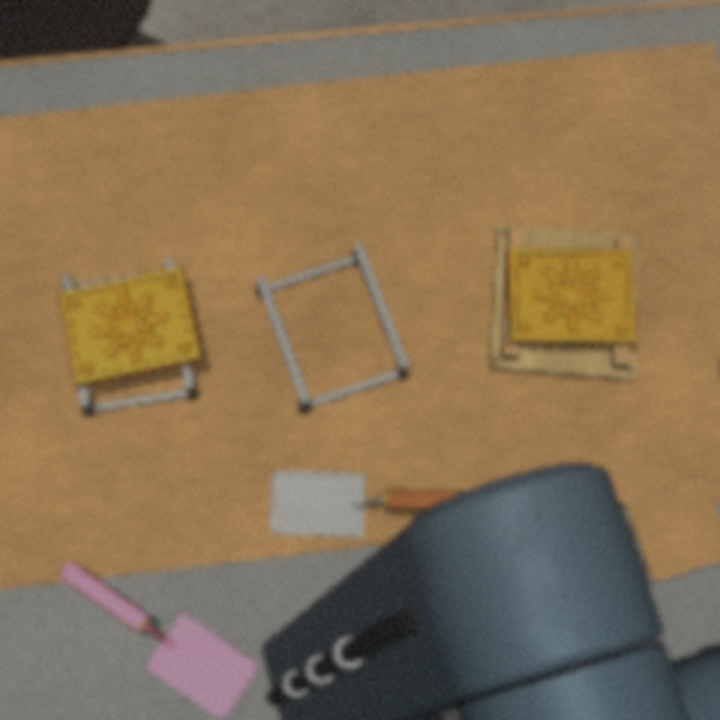

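View pics/s1c.png

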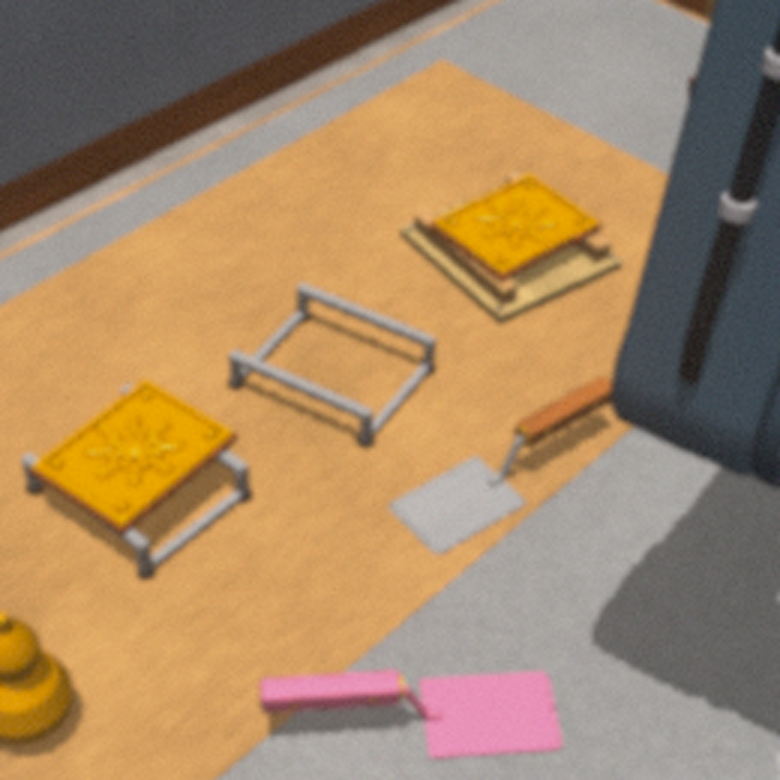

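Lookalikes for the spatula in the top picture are steel with a wooden handle (332,259), green (157,309) and pink (290,311). I choose the steel and wood one, as the description says, and the crop confirms it. Next I move the arm over the board and rack for close wrist views.

```bash
python3 -m handwheel '[{"offset":[0.03,-0.013,-0.004],"spin":1.5,"grip":1},{"offset":[0.08,-0.034,-0.01],"spin":4,"grip":1},{"offset":[0.135,-0.058,-0.017],"spin":6,"grip":1},{"offset":[0.19,-0.081,-0.024],"spin":8,"grip":1},{"offset":[0.245,-0.105,-0.031],"spin":10.5,"grip":1},{"offset":[0.30,-0.128,-0.038],"spin":13,"grip":1},{"offset":[0.355,-0.152,-0.045],"spin":15.5,"grip":1},{"offset":[0.41,-0.175,-0.052],"spin":18,"grip":1},{"offset":[0.46,-0.197,-0.058],"spin":20,"grip":1},{"offset":[0.50,-0.214,-0.063],"spin":21.5,"grip":1},{"offset":[0.527,-0.225,-0.066],"spin":22.6,"grip":1},{"offset":[0.527,-0.225,-0.066],"spin":22.6,"grip":1},{"offset":[0.527,-0.225,-0.066],"spin":22.6,"grip":1}]'
python3 - <<'E'
from h import *
p,o=snap('wrist','w1'); print(o['time_s'],o['eef_pos'],o['eef_rot'],np.abs(o['dq']).max())
np.savez('w1.npz',color=p['color'],pos=o['eef_pos'],rot=o['eef_rot'])
pt,_=snap('top','t2');ps,_=snap('side','s2')
Z={'spatula':0,'spatula_grip':.044,'plaque':.032,'board':0,'rack_empty':0,'leaf_pack':0,'brush_pot':0}
for k,z in Z.items():
    for n,q in(('wrist',p),('top',pt),('side',ps)):
        for d in landmark_of(q,k)[:4]:
            print(k,n,np.round(d['uv']),round(d['confidence'],2),onz(q,d['uv'],z,o)[0].round(4))
E
```

```text
time_s: 2.68
eef_pos: [0.6207, -0.1213, 0.4703]
eef_rot: [0.0, 1.0, -0.0, -0.0]
wrist_force: [-0.3, -0.6, -0.2]
opening: 1.002
2.675 [ 0.62067934 -0.12129866  0.47034689] [ 7.50899448e-05  9.99999895e-01 -1.94060555e-04 -4.08011416e-04] 0.016969428397196725
spatula top [332. 257.] 0.87 [0.4447 0.0389 0.    ]
spatula top [158. 308.] 0.75 [0.3349 0.6128 0.    ]
spatula side [186. 457.] 0.83 [0.3373 0.6212 0.    ]
spatula side [364. 340.] 0.78 [0.2741 0.185  0.    ]
spatula side [350. 268.] 0.62 [0.4439 0.0464 0.    ]
spatula_grip wrist [263. 369.] 0.93 [ 0.4263 -0.0594  0.044 ]
spatula_grip top [184. 300.] 0.78 [0.3472 0.5138 0.044 ]
spatula_grip top [262. 291.] 0.62 [0.3521 0.269  0.044 ]
spatula_grip side [383. 237.] 0.97 [ 0.4322 -0.0671  0.044 ]
spatula_grip side [225. 405.] 0.61 [0.3478 0.5142 0.044 ]
spatula_grip side [318. 331.] 0.58 [0.3441 0.2642 0.044 ]
plaque wrist [464. 172.] 0.77 [ 0.6337 -0.2576  0.032 ]
plaque top [417. 188.] 0.81 [ 0.6418 -0.2639  0.032 ]
plaque side [374. 175.] 0.91 [ 0.6341 -0.2654  0.032 ]
plaque side [383. 234.] 0.39 [ 0.4472 -0.0846  0.032 ]
board top [475. 214.] 0.75 [ 0.5451 -0.4551  0.    ]
board side [367. 182.] 0.68 [ 0.6518 -0.2563  0.    ]
board side [210. 340.] 0.42 [0.5179 0.4344 0.    ]
rack_empty top [338. 200.] 0.62 [6.359e-01 1.000e-04 0.000e+00]
rack_empty side [316. 221.] 0.71 [ 0.6352 -0.0147  0.    ]
leaf_pack top [448. 267.] 0.66 [ 0.3749 -0.3342  0.    ]
brush_pot wrist [617. 248.] 0.68 [ 0.5459 -0.4494  0.    ]
brush_pot top [474. 212.] 0.83 [ 0.5522 -0.4512  0.    ]
```

View pics/w1.png

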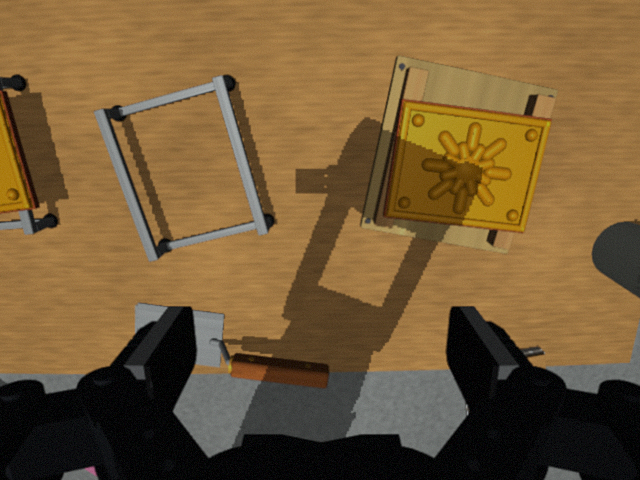

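View pics/s2.png

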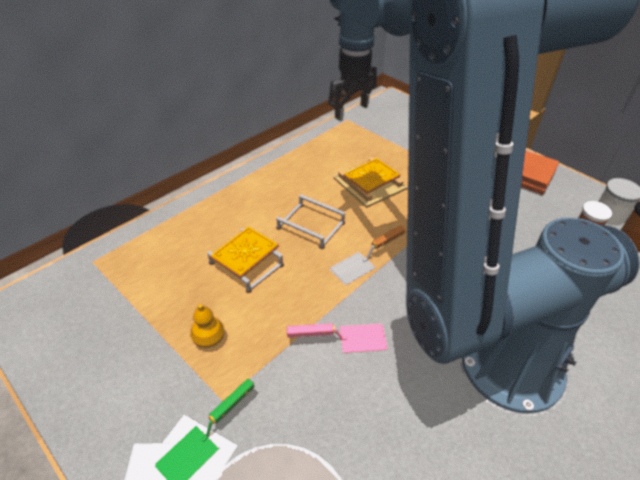

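The wrist view shows the empty rack with its rail ends at about (102,112), (155,255), (220,80) and (265,232). The board's top-left corner is at (398,58), the plaque's corners run from (404,100) to (550,120), and the spatula's handle is at (280,372). I zoom in to pick corners.

```bash
python3 - <<'E'
import cv2,numpy as np
im=np.load('w1.npz')['color'][:,:,::-1]
def c(f,x0,y0,x1,y1,k):
    a=cv2.resize(im[y0:y1,x0:x1],None,fx=k,fy=k,interpolation=cv2.INTER_CUBIC)
    for x in range((x0+19)//20*20,x1,20): cv2.putText(a,str(x),((x-x0)*k,10),0,.35,(255,255,255),1);cv2.line(a,((x-x0)*k,12),((x-x0)*k,18),(255,255,255),1)
    for y in range((y0+19)//20*20,y1,20): cv2.putText(a,str(y),(0,(y-y0)*k+4),0,.35,(255,255,255),1);cv2.line(a,(24,(y-y0)*k),(30,(y-y0)*k),(255,255,255),1)
    cv2.imwrite(f'pics/{f}.png',a)
c('w1a',80,60,280,270,4 if 0 else 3) ; c('w1b',350,45,570,265,3); c('w1c',120,290,350,400,3)
E
```

```text
(no output)
```

View pics/w1a.png

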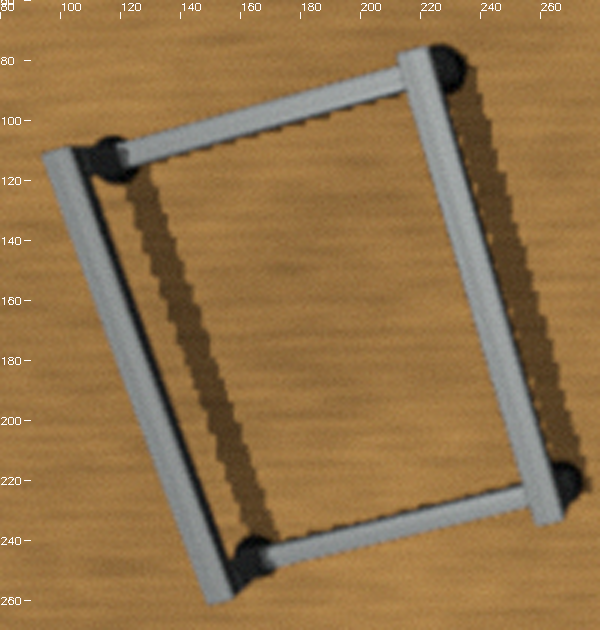

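View pics/w1b.png

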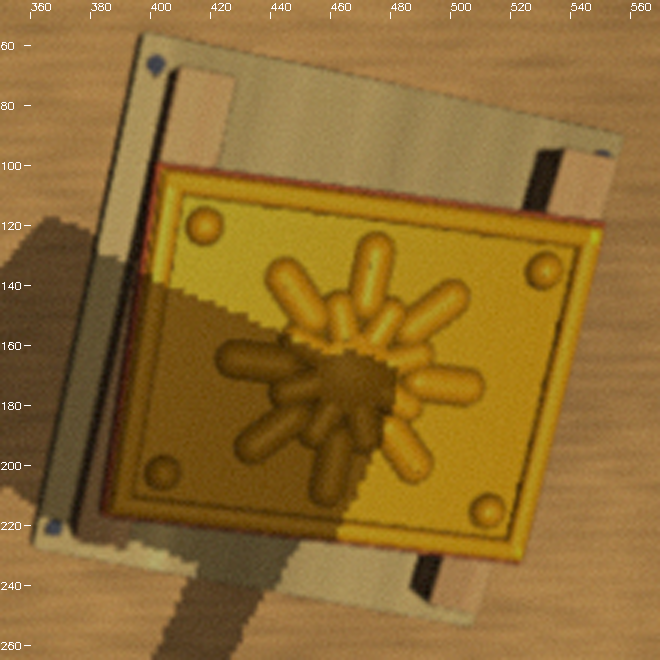

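View pics/w1c.png

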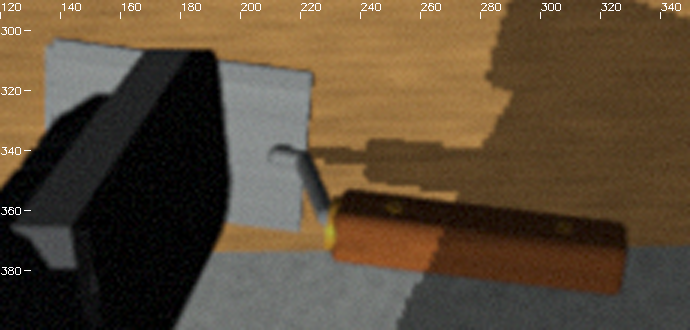

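```bash
cat > fit.py <<'E'
from h import *
from scipy.optimize import least_squares
def fit(p,o,uv,loc,z,g):
    uv=np.array(uv);loc=np.array(loc,float)/1000;z=np.broadcast_to(z,len(loc))
    def f(s):
        c,n=np.cos(s[2]),np.sin(s[2])
        X=np.c_[s[0]+c*loc[:,0]-n*loc[:,1],s[1]+n*loc[:,0]+c*loc[:,1],z]
        return (proj(p,X,o)-uv).ravel()
    r=least_squares(f,g); return r.x, np.abs(r.fun).max(), np.sqrt((r.fun**2).mean())
E
python3 - <<'E'
from fit import *
p=cams.camera('wrist');o=ctrl.get_obs()
pr=lambda n,r:print(n,r[0].round(4),'max',r[1].round(2),'rms',r[2].round(2))
pr('rack',fit(p,o,[(95,112.3),(103.3,109.3),(150,261.3),(158.3,256.7),(212.7,78.7),(223.3,75.7),(259.3,234.7),(268.7,230.7)],[(75,62),(75,52),(-75,62),(-75,52),(75,-52),(75,-62),(-75,-52),(-75,-62)],.04,[.63,0,.2]))
pr('board',fit(p,o,[(397.3,56.3),(557.3,89.3),(361,226.3),(507.3,253.3)],[(85,80),(85,-80),(-85,80),(-85,-80)],.012,[.63,-.25,-.1]))
for z in(.040,.044):pr('plaque',fit(p,o,[(403.3,100),(551,120),(524.3,232.3),(385,216)],[(55,70),(55,-70),(-55,-70),(-55,70)],z,[.63,-.25,-.1]))
pr('spat',fit(p,o,[(224.3,313.7),(135.7,303.3),(219.7,367.3),(231.7,361.7),(328.7,372.3),(326.7,388.3),(231,377.3)],[(-50,-35),(50,-35),(-50,35),(-70,-10),(-173,-10),(-173,10),(-70,10)],np.array([.002]*3+[.054]*4),[.44,.04,1.5]))
E
```

```text
rack [0.6342 0.007  0.2425] max 2.84 rms 1.21
board [ 0.6427 -0.2559 -0.1804] max 1.49 rms 0.81
plaque [ 0.638  -0.2575 -0.1155] max 1.65 rms 1.16
plaque [ 0.6384 -0.2562 -0.1156] max 2.57 rms 1.8
spat [0.4417 0.0425 1.441 ] max 1.25 rms 0.61
```

The fits are consistent. I move above the spatula's handle, gripping at about x = -92, turn the jaws across it and look.

```bash
python3 -m handwheel '[{"offset":[-0.012,-0.004,0.01],"spin":-5,"grip":1},{"offset":[-0.034,-0.013,0.03],"spin":-14,"grip":1},{"offset":[-0.06,-0.023,0.053],"spin":-24,"grip":1},{"offset":[-0.084,-0.032,0.075],"spin":-34,"grip":1},{"offset":[-0.108,-0.041,0.096],"spin":-44,"grip":1},{"offset":[-0.13,-0.05,0.116],"spin":-54,"grip":1},{"offset":[-0.15,-0.058,0.135],"spin":-64,"grip":1},{"offset":[-0.17,-0.065,0.152],"spin":-73,"grip":1},{"offset":[-0.185,-0.07,0.165],"spin":-79.5,"grip":1},{"offset":[-0.191,-0.073,0.17],"spin":-82.6,"grip":1},{"offset":[-0.191,-0.073,0.17],"spin":-82.6,"grip":1},{"offset":[-0.191,-0.073,0.17],"spin":-82.6,"grip":1}]'
python3 - <<'E'
from h import *
p,o=snap('wrist','w2'); print(o['eef_pos'],Rq(o['eef_rot']).as_matrix()[:2,0])
s=np.array([.4417,.0425]);y=1.441
loc=np.array([(-50,-35,2),(50,-35,2),(50,35,2),(-50,35,2),(-70,-10,54),(-173,-10,54),(-173,10,54),(-70,10,54),(-92,0,44)])/1000
X=np.c_[s[0]+np.cos(y)*loc[:,0]-np.sin(y)*loc[:,1],s[1]+np.sin(y)*loc[:,0]+np.cos(y)*loc[:,1],loc[:,2]]
im=p['color'][:,:,::-1].copy()
for u in proj(p,X,o): cv2.circle(im,(int(round(u[0])),int(round(u[1]))),2,(255,0,255),-1)
cv2.imwrite('pics/w2o.png',im)
for d in landmark_of(p,'spatula_grip')[:2]+landmark_of(p,'spatula')[:2]: print(d, onz(p,d['uv'],.044,o))
E
```

```text
time_s: 5.42
eef_pos: [0.4305, -0.0481, 0.3013]
eef_rot: [0.001, 0.752, 0.659, 0.0]
wrist_force: [0.1, -0.0, 0.6]
opening: 0.999
[ 0.43051345 -0.04811281  0.30125205] [0.13052186 0.99144538]
{'uv': [318.0, 269.9], 'confidence': 0.77} [[ 0.42712292 -0.06412802  0.044     ]]
{'uv': [316.2, 71.6], 'confidence': 0.87} [[0.44024677 0.04024015 0.044     ]]
```

View pics/w2o.png

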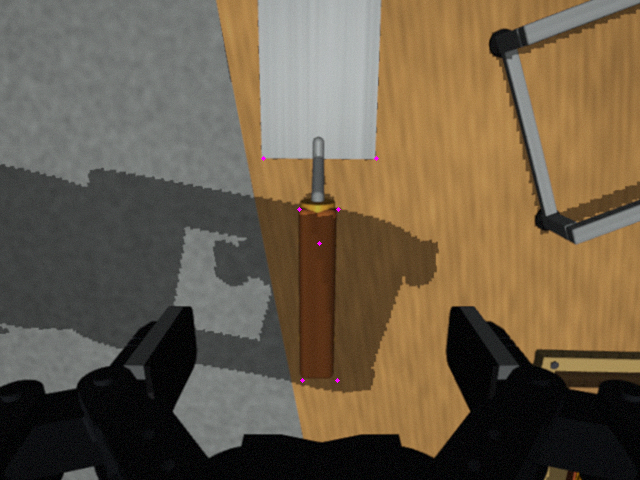

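The overlay matches to about 1–2 mm, and the handle runs along columns 300–335. I go down and close.

```bash
python3 -m handwheel '[{"offset":[0,-0.001,0.01],"spin":0,"grip":1},{"offset":[0,-0.001,0.03],"spin":0,"grip":1},{"offset":[0,-0.001,0.055],"spin":0,"grip":1},{"offset":[0,-0.001,0.08],"spin":0,"grip":1},{"offset":[0,-0.001,0.096],"spin":0,"grip":1},{"offset":[0,-0.001,0.1025],"spin":0,"grip":1},{"offset":[0,-0.001,0.1025],"spin":0,"grip":1},{"offset":[0,-0.001,0.1025],"spin":0,"grip":0},{"offset":[0,-0.001,0.1025],"spin":0,"grip":0},{"offset":[0,-0.001,0.1025],"spin":0,"grip":0},{"offset":[0,-0.001,0.1025],"spin":0,"grip":0},{"offset":[0,-0.001,0.1025],"spin":0,"grip":0},{"offset":[0,-0.001,0.1025],"spin":0,"grip":0},{"offset":[0,-0.001,0.1025],"spin":0,"grip":0}]'
python3 - <<'E'
from h import *
p,o=snap('wrist','w3'); print(o['eef_pos'],Rq(o['eef_rot']).as_matrix()[:2,0],o['opening'],o['wrist_force'])
p,o=snap('side','s3');crop(p,'s3c',(360,250),100,4)
E
```

```text
time_s: 7.32
eef_pos: [0.4292, -0.0479, 0.1985]
eef_rot: [0.0, 0.751, 0.66, 0.0]
wrist_force: [-1.3, -1.0, 5.9]
opening: 0.223
[ 0.42920339 -0.04785006  0.19846078] [0.12941747 0.99159019] 0.22272432262235664 [-1.32839262 -1.00785614  5.90924495]
```

View pics/w3.png

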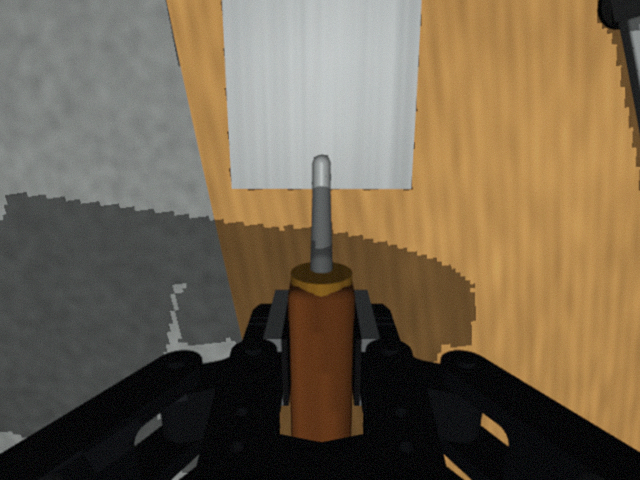

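View pics/s3c.png

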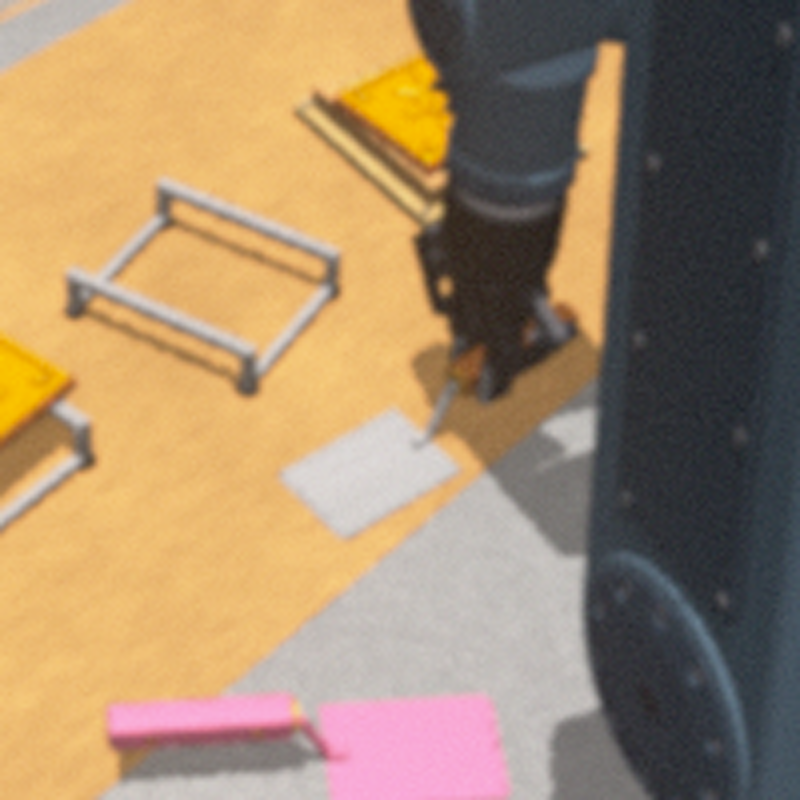

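```bash
python3 - <<'E'
from fit import *
p,o=snap('wrist','w3b')
A=onz(p,[(231,188),(412,188),(223,0.),(421,0.)],.002,o)
M=Rq(o['eef_rot']).as_matrix()
print(((A-o['eef_pos'])@M).round(4)); print(A.round(4))
E
```

```text
[[ 0.0415 -0.035   0.1964]
 [ 0.0415  0.0356  0.1965]
 [ 0.1086 -0.0343  0.1964]
 [ 0.1086  0.0353  0.1965]]
[[ 0.4    -0.0022  0.002 ]
 [ 0.47   -0.0114  0.002 ]
 [ 0.4094  0.0643  0.002 ]
 [ 0.4784  0.0552  0.002 ]]
```

The grip is good: the blade's centre is 91.5 mm ahead of the tool axis and the spatula is aligned with it. I lift and check for sag.

```bash
python3 -m handwheel '[{"offset":[0,0,-0.004],"spin":0,"grip":0},{"offset":[0,0,-0.015],"spin":0,"grip":0},{"offset":[0,0,-0.035],"spin":0,"grip":0},{"offset":[0,0,-0.06],"spin":0,"grip":0},{"offset":[0,0,-0.082],"spin":0,"grip":0},{"offset":[0,0,-0.096],"spin":0,"grip":0},{"offset":[0,0,-0.1],"spin":0,"grip":0},{"offset":[0,0,-0.1],"spin":0,"grip":0}]'
python3 - <<'E'
from h import *
p,o=snap('wrist','w4'); print(o['eef_pos'],o['opening'],o['wrist_force'])
p,o=snap('side','s4');crop(p,'s4c',(360,220),100,4)
p,o=snap('top','t4')
E
```

```text
time_s: 8.48
eef_pos: [0.4289, -0.0477, 0.298]
eef_rot: [-0.0, 0.751, 0.66, -0.0]
wrist_force: [0.4, 0.2, -1.2]
opening: 0.226
[ 0.42885141 -0.0476972   0.29796681] 0.22602164954034137 [ 0.43672381  0.211418   -1.23862324]
```

View pics/w4.png

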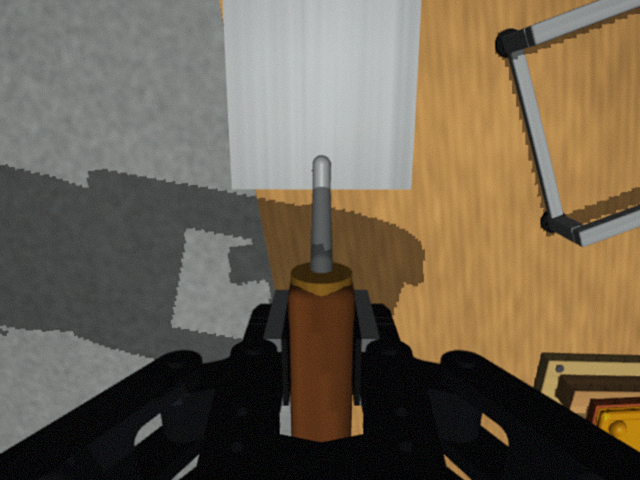

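View pics/t4.png

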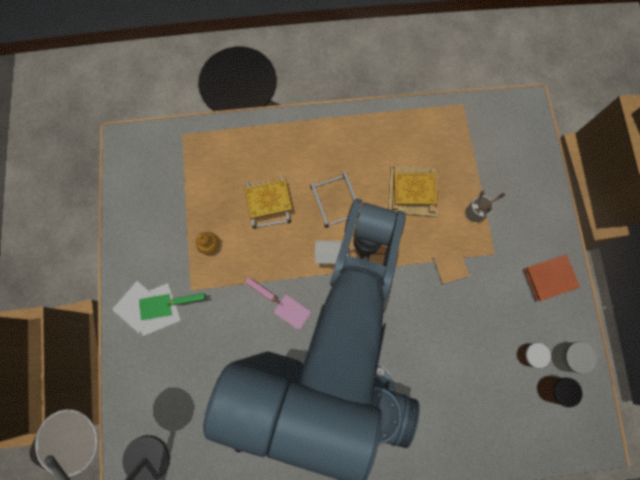

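View pics/s4c.png

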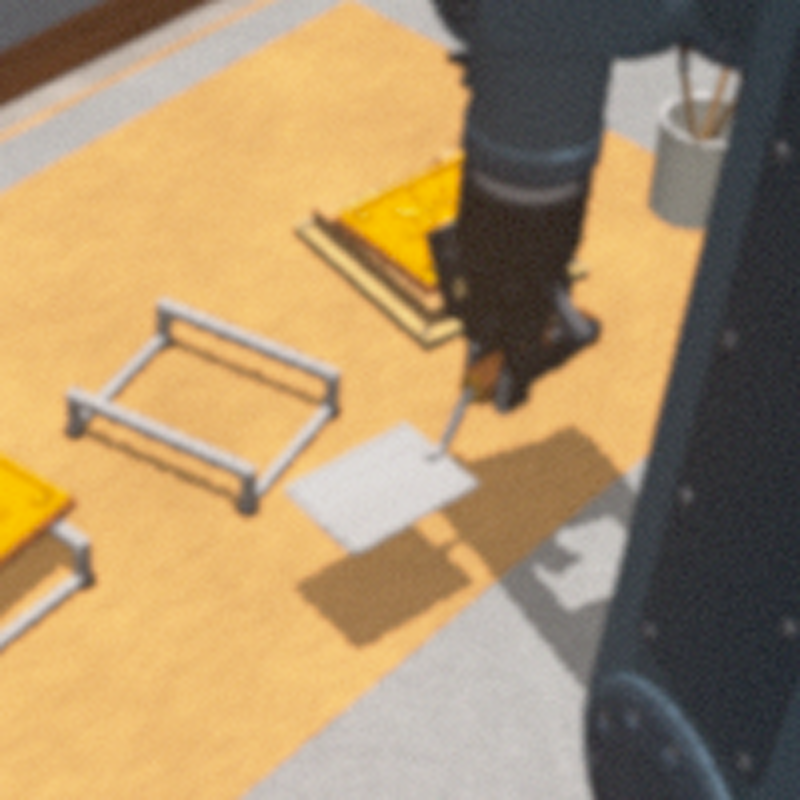

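The spatula shows no sag: the blade's rear edge is still at row 188. I swing round to the standby in front of the board's near end, with the blade along the plaque's axis.

```bash
python3 -m handwheel '[{"offset":[-0.008,-0.001,0],"spin":3,"grip":0},{"offset":[-0.022,-0.002,0],"spin":10,"grip":0},{"offset":[-0.04,-0.003,0],"spin":19,"grip":0},{"offset":[-0.06,-0.004,0],"spin":28,"grip":0},{"offset":[-0.08,-0.005,0],"spin":38,"grip":0},{"offset":[-0.1,-0.007,0],"spin":48,"grip":0},{"offset":[-0.12,-0.008,0],"spin":58,"grip":0},{"offset":[-0.14,-0.009,0],"spin":68,"grip":0},{"offset":[-0.16,-0.011,0],"spin":77,"grip":0},{"offset":[-0.175,-0.012,0],"spin":84,"grip":0},{"offset":[-0.184,-0.012,0],"spin":89.2,"grip":0},{"offset":[-0.184,-0.012,0],"spin":89.2,"grip":0},{"offset":[-0.184,-0.012,0],"spin":89.2,"grip":0}]'
python3 - <<'E'
from h import *
p,o=snap('wrist','w5'); print(o['time_s'],o['eef_pos'],Rq(o['eef_rot']).as_matrix()[:2,0],o['opening'],o['wrist_force'])
np.savez('w5.npz',color=p['color'],pos=o['eef_pos'],rot=o['eef_rot'])
def box(s,y,loc): 
    loc=np.array(loc)/1000
    return np.c_[s[0]+np.cos(y)*loc[:,0]-np.sin(y)*loc[:,1],s[1]+np.sin(y)*loc[:,0]+np.cos(y)*loc[:,1],loc[:,2]]
im=p['color'][:,:,::-1].copy()
for s,y,loc in [((.638,-.2575),-.1155,[(-55,-70,40),(-55,70,40),(-55,70,32),(-55,-70,32),(55,70,40)]),((.6427,-.2559),-.1804,[(-85,-80,12),(-85,80,12),(-75,52,32),(-75,-52,32)]),((.6342,.007),.2425,[(-75,-62,40),(-75,-52,40),(-75,52,40),(-75,62,40)])]:
    for u in proj(p,box(s,y,loc),o): cv2.circle(im,(int(round(u[0])),int(round(u[1]))),2,(255,0,255),-1)
cv2.imwrite('pics/w5o.png',im)
E
```

```text
time_s: 10.25
eef_pos: [0.3931, -0.2285, 0.2979]
eef_rot: [-0.0, 0.998, -0.058, -0.0]
wrist_force: [0.4, 0.4, -1.9]
opening: 0.224
10.25 [ 0.39311122 -0.22850446  0.29788883] [ 0.99338348 -0.11484298] 0.2242073930360913 [ 0.35209953  0.36300801 -1.85940228]
```

View pics/w5o.png

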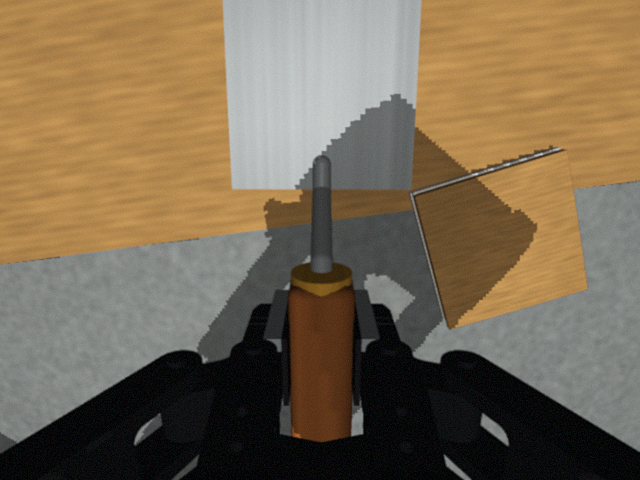

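The blade and handle look fine here, but the leaf pack, with its corner at (412,195), lies near the blade's rear right. I compute the clearance and cross-check the poses with the top and side cameras.

```bash
python3 - <<'E'
from h import *
p,o=snap('wrist','w6');M=Rq(o['eef_rot']).as_matrix()
A=onz(p,[(412,195),(563,150),(588,288),(450,327)],.02,o);print(((A-o['eef_pos'])@M).round(4)); print(A.round(3), A.mean(0))
def box(s,y,loc): 
    loc=np.array(loc)/1000
    return np.c_[s[0]+np.cos(y)*loc[:,0]-np.sin(y)*loc[:,1],s[1]+np.sin(y)*loc[:,0]+np.cos(y)*loc[:,1],loc[:,2]]
for n,r in(('top',[300,150,460,240]),('side',[250,130,450,260])):
    q,_=snap(n,n+'6'); k=5 if n=='top' else 4
    x0,y0,x1,y1=r
    im=cv2.resize(q['color'][y0:y1,x0:x1,::-1],None,fx=k,fy=k,interpolation=cv2.INTER_CUBIC)
    for s,y,loc in [((.638,-.2575),-.1155,[(-55,-70,40),(-55,70,40),(55,-70,40),(55,70,40)]),((.6427,-.2559),-.1804,[(-85,-80,12),(-85,80,12),(85,80,12)]),((.6342,.007),.2425,[(-75,-62,40),(-75,62,40),(75,62,40),(75,-62,40)])]:
        for u in proj(q,box(s,y,loc)): cv2.circle(im,(int((u[0]-x0+.5)*k),int((u[1]-y0+.5)*k)),3,(255,0,255),1)
    cv2.imwrite(f'pics/{n}6o.png',im)
E
```

```text
[[ 0.023   0.0535  0.2779]
 [ 0.0497  0.1399  0.2778]
 [-0.0367  0.1702  0.2778]
 [-0.0633  0.0834  0.2779]]
[[ 0.41  -0.284  0.02 ]
 [ 0.426 -0.373  0.02 ]
 [ 0.337 -0.393  0.02 ]
 [ 0.321 -0.304  0.02 ]] [ 0.3734495  -0.33844279  0.02      ]
```

View pics/top6o.png

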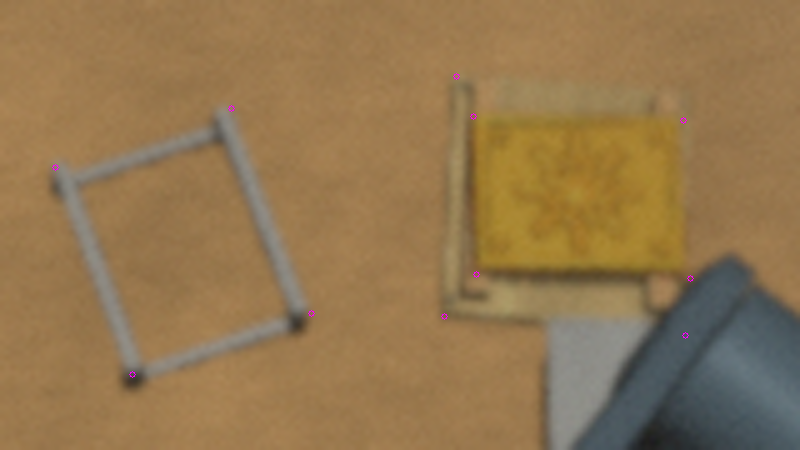

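View pics/side6o.png

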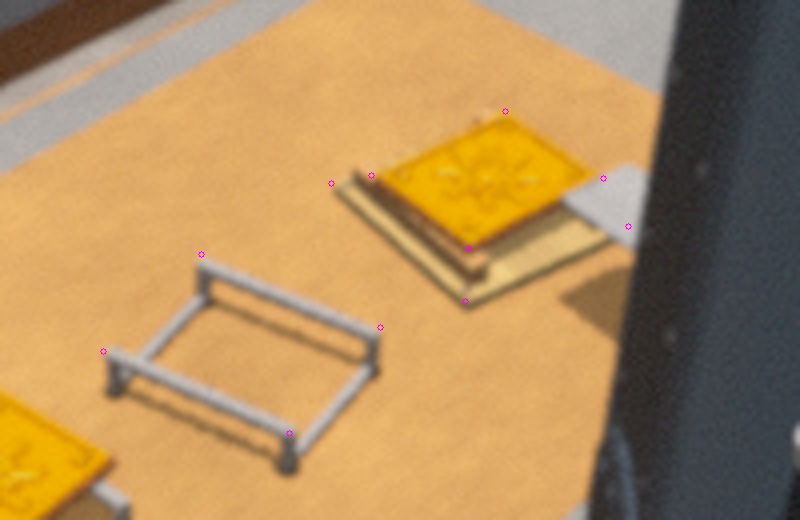

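```bash
python3 - <<'E'
from h import *
from scipy.optimize import least_squares
w=np.load('w1.npz'); pw=cams.camera('wrist'); ow={'eef_pos':w['pos'],'eef_rot':w['rot']}
pt=cams.camera('top');ps=cams.camera('side')
def X(s,loc,z):
    loc=np.array(loc,float)/1000;c,n=np.cos(s[2]),np.sin(s[2])
    return np.c_[s[0]+c*loc[:,0]-n*loc[:,1],s[1]+n*loc[:,0]+c*loc[:,1],np.full(len(loc),z)]
def run(name,obs,g,z):
    f=lambda s:np.concatenate([((proj(p,X(s,loc,z),o)-np.array(uv))).ravel() for p,o,uv,loc in obs])
    r=least_squares(f,g);print(name,r.x.round(4),r.fun.round(1).tolist())
T=lambda L:[(300+a/5-.5,150+b/5-.5) for a,b in L]; S=lambda L:[(250+a/4-.5,130+b/4-.5) for a,b in L]
ro=[(75,62),(75,-62),(-75,-62),(-75,62)]
W=(pw,ow,[(95,112.3),(103.3,109.3),(150,261.3),(158.3,256.7),(212.7,78.7),(223.3,75.7),(259.3,234.7),(268.7,230.7)],[(75,62),(75,52),(-75,62),(-75,52),(75,-52),(75,-62),(-75,-52),(-75,-62)])
rt=(pt,None,T([(57,175),(231,109),(305,322),(126,378)]),ro)
rs=(ps,None,S([(109,352),(202,264),(379,338),(288,435)]),ro)
g=[.63,0,.24]
run('w',[W],g,.04);run('w z30',[W],g,.03);run('top',[rt],g,.04);run('side',[rs],g,.04);run('all',[W,rt,rs],g,.04)
po=[(55,70),(55,-70),(-55,-70),(-55,70)];g=[.638,-.257,-.1]
Wp=(pw,ow,[(403.3,100),(551,120),(524.3,232.3),(385,216)],po)
tp=(pt,None,T([(476,119),(683,122),(686,270),(478,268)]),po)
sp=(ps,None,S([(377,179),(508,117),(593,174),(470,244)]),po)
run('pw',[Wp],g,.04);run('pt',[tp],g,.04);run('ps',[sp],g,.04);run('all',[Wp,tp,sp],g,.04)
bo=[(85,80),(85,-80),(-85,80),(-85,-80)]
run('bw',[(pw,ow,[(397.3,56.3),(557.3,89.3),(361,226.3),(507.3,253.3)],bo)],g,.012)
E
```

```text
w [0.6335 0.0065 0.2425] [-1.2, -1.3, 0.5, -1.2, -0.1, 0.6, 0.9, 2.9, -0.5, -1.4, -0.3, -1.4, 0.1, 0.7, 0.6, 2.3]
w z30 [0.6324 0.0097 0.2429] [1.0, -0.1, 2.5, 0.0, 0.7, -1.8, 1.5, 0.6, -1.2, 0.6, -1.3, 0.7, -1.6, -1.2, -1.4, 0.5]
top [0.631  0.0093 0.2247] [-0.7, -0.9, 0.0, 1.0, 0.5, -0.3, 0.1, 0.2]
side [0.6301 0.0101 0.2259] [-1.3, 0.8, 0.5, -1.3, 0.8, -1.0, 0.0, 1.0]
all [0.6334 0.0067 0.241 ] [-1.3, -1.2, 0.4, -1.1, -0.5, 0.7, 0.6, 3.0, -0.5, -1.1, -0.4, -1.1, -0.2, 1.0, 0.3, 2.6, -0.2, -1.3, 0.3, 0.1, 1.5, -1.5, 1.3, -0.4, -1.2, -0.0, 0.1, -2.2, 0.7, -2.4, 0.6, -0.3]
pw [ 0.6374 -0.2577 -0.1152] [-0.7, -1.2, 1.7, -1.1, 0.2, 1.3, -1.2, 1.6]
pt [ 0.64   -0.2576 -0.1191] [-0.5, -1.2, 0.0, -0.8, 0.8, 1.2, -0.3, 0.7]
ps [ 0.6387 -0.2581 -0.1008] [-1.3, -0.7, -1.0, -1.5, 2.4, 0.8, -0.1, 1.0]
all [ 0.6377 -0.2577 -0.1147] [-0.8, -1.4, 1.7, -1.4, 0.2, 1.0, -1.2, 1.4, -0.5, -0.4, 0.1, -0.3, 1.0, 1.8, -0.1, 1.5, -1.2, -0.7, -0.5, -1.3, 2.6, 1.2, -0.3, 1.2]
bw [ 0.6421 -0.2561 -0.1801] [-0.3, -1.4, 0.8, -0.2, -0.7, 1.6, 0.3, 0.5]
```

```bash
python3 -m handwheel '[{"offset":[0,0.001,0.01],"spin":0,"grip":0},{"offset":[0,0.001,0.03],"spin":0,"grip":0},{"offset":[0,0.001,0.05],"spin":0,"grip":0},{"offset":[0,0.001,0.068],"spin":0,"grip":0},{"offset":[0,0.001,0.0765],"spin":0,"grip":0},{"offset":[0,0.001,0.0785],"spin":0,"grip":0},{"offset":[0,0.001,0.0785],"spin":0,"grip":0}]'
python3 - <<'E'
from h import *
p,o=snap('wrist','w7'); print(o['time_s'],o['eef_pos'],Rq(o['eef_rot']).as_matrix()[:2,0],o['opening'],o['wrist_force'])
p,o=snap('side','s7');crop(p,'s7c',(380,180),70,5)
p,o=snap('top','t7');crop(p,'t7c',(410,210),60,6)
E
```

```text
time_s: 11.48
eef_pos: [0.3934, -0.2298, 0.22]
eef_rot: [0.0, 0.998, -0.058, 0.0]
wrist_force: [-0.3, -0.9, -0.8]
opening: 0.225
11.475 [ 0.39338682 -0.22982811  0.21999689] [ 0.99329604 -0.11559734] 0.2246122890075862 [-0.27427052 -0.86468853 -0.83579598]
```

View pics/s7c.png

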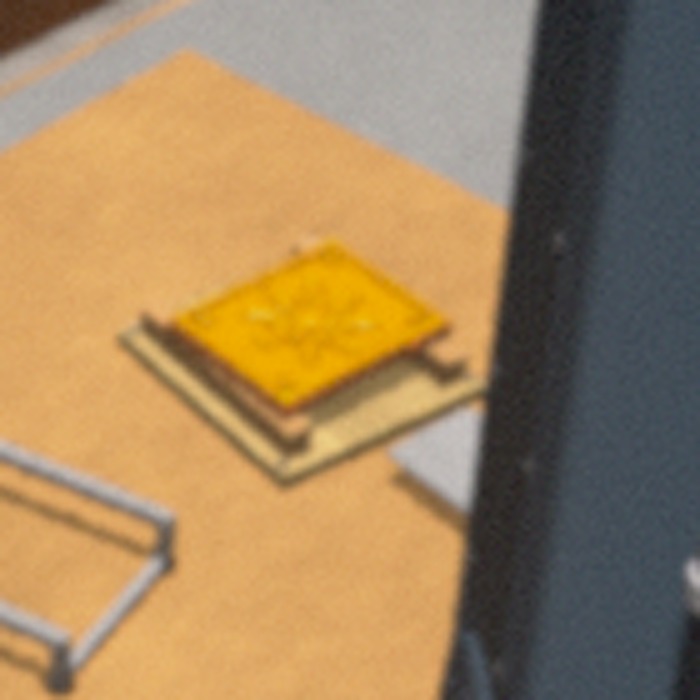

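View pics/w7.png

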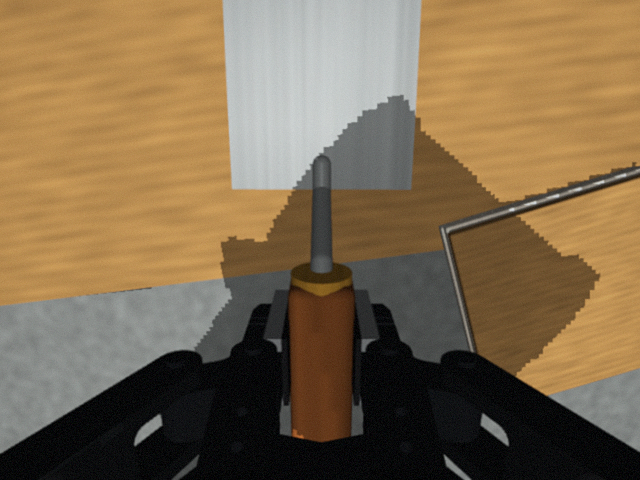

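View pics/t7c.png

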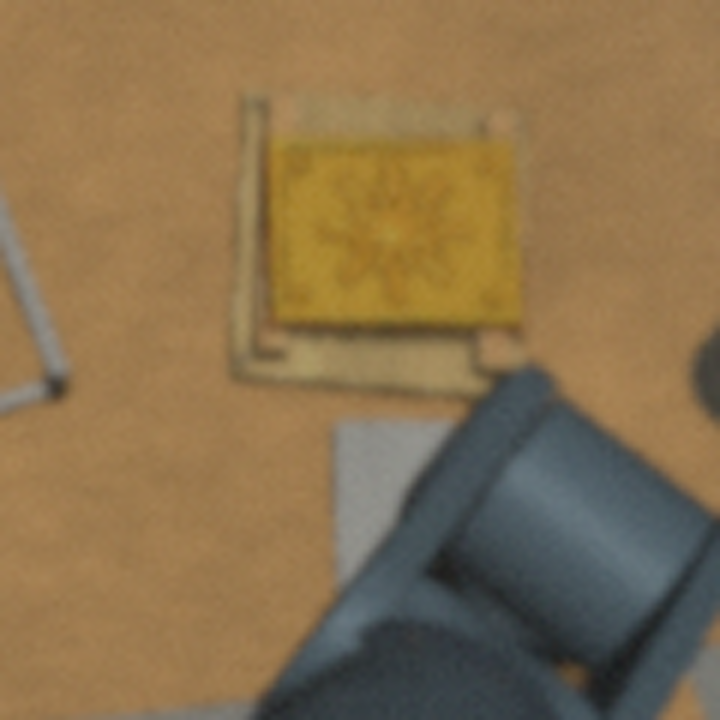

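The blade is aligned with the gap: its left edge is at column 335 and the batten's inner side at about 283 in the top crop. I slide in.

```bash
python3 -m handwheel '[{"offset":[0.005,0,0],"spin":0,"grip":0},{"offset":[0.015,0,0],"spin":0,"grip":0},{"offset":[0.03,0,0],"spin":0,"grip":0},{"offset":[0.045,0,0],"spin":0,"grip":0},{"offset":[0.06,0,0],"spin":0,"grip":0},{"offset":[0.075,0,0],"spin":0,"grip":0},{"offset":[0.09,0,0],"spin":0,"grip":0},{"offset":[0.104,0,0],"spin":0,"grip":0},{"offset":[0.114,0,0],"spin":0,"grip":0},{"offset":[0.118,0,0],"spin":0,"grip":0},{"offset":[0.118,0,0],"spin":0,"grip":0}]'
python3 - <<'E'
from h import *
p,o=snap('wrist','w8'); print(o['time_s'],o['eef_pos'],Rq(o['eef_rot']).as_matrix()[:2,0],o['opening'],o['wrist_force'])
p,o=snap('side','s8');crop(p,'s8c',(380,180),70,5)
E
```

```text
time_s: 13.0
eef_pos: [0.5104, -0.2433, 0.2196]
eef_rot: [-0.0, 0.998, -0.058, -0.0]
wrist_force: [-0.7, 0.1, -1.3]
opening: 0.222
13.0 [ 0.51042281 -0.24325445  0.21958073] [ 0.99331107 -0.1154686 ] 0.22233817506961304 [-0.68431609  0.05413113 -1.2680589 ]
```

View pics/s8c.png

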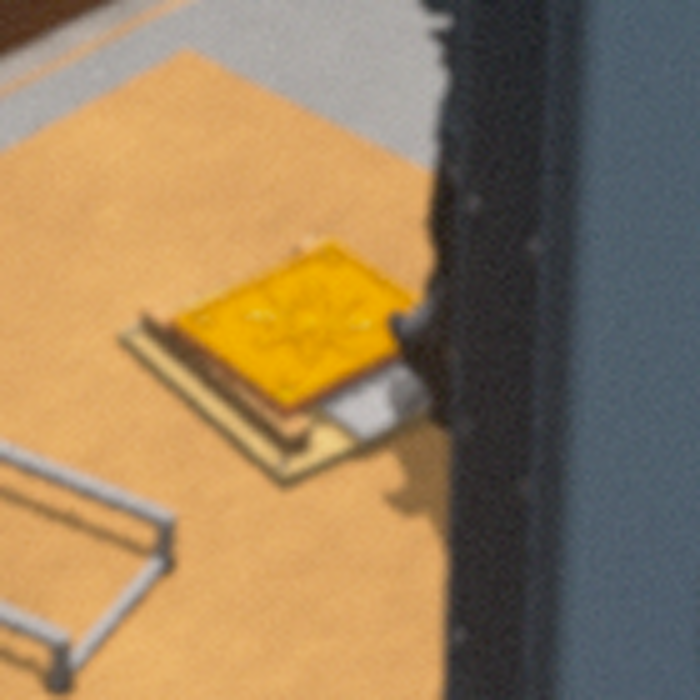

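View pics/w8.png

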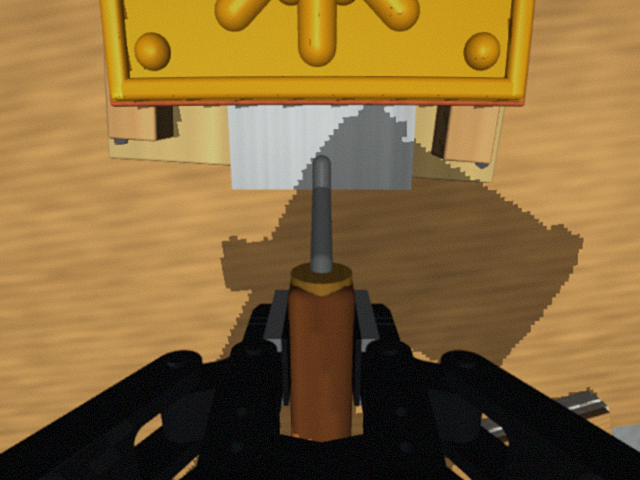

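The blade is under the plaque and square to it: the plaque's rear edge is at row 104 and the neck's base at row 158. I measure the remaining gap.

```bash
python3 - <<'E'
from h import *
p,o=snap('wrist','w8b');M=Rq(o['eef_rot']).as_matrix()
for z,uv in((.032,[(114,105),(523,105),(318,104)]),(.040,[(112,98),(526,98)]),(.024,[(321,160),(321,155)])):
    print(z,((onz(p,uv,z,o)-o['eef_pos'])@M).round(4).tolist())
E
```

```text
0.032 [[0.0737, -0.073, 0.1875], [0.0736, 0.072, 0.1875], [0.0734, -0.0006, 0.1875]]
0.04 [[0.0759, -0.0696, 0.1795], [0.0758, 0.0691, 0.1795]]
0.024 [[0.0529, 0.0004, 0.1955], [0.0548, 0.0004, 0.1955]]
```

```bash
python3 -m handwheel '[{"offset":[0.004,0,0],"spin":0,"grip":0},{"offset":[0.01,0,0],"spin":0,"grip":0},{"offset":[0.012,0,0],"spin":0,"grip":0},{"offset":[0.012,0,0],"spin":0,"grip":0},{"offset":[0.012,0,-0.004],"spin":0,"grip":0},{"offset":[0.012,0,-0.007],"spin":0,"grip":0},{"offset":[0.012,0,-0.009],"spin":0,"grip":0},{"offset":[0.012,0,-0.011],"spin":0,"grip":0},{"offset":[0.012,0,-0.013],"spin":0,"grip":0},{"offset":[0.012,0,-0.016],"spin":0,"grip":0},{"offset":[0.012,0,-0.019],"spin":0,"grip":0},{"offset":[0.012,0,-0.022],"spin":0,"grip":0},{"offset":[0.012,0,-0.024],"spin":0,"grip":0},{"offset":[0.012,0,-0.025],"spin":0,"grip":0},{"offset":[0.012,0,-0.025],"spin":0,"grip":0}]'
python3 - <<'E'
from h import *
p,o=snap('wrist','w9'); print(o['time_s'],o['eef_pos'],Rq(o['eef_rot']).as_matrix()[:2,0],o['opening'],o['wrist_force'])
p,o=snap('side','s9');crop(p,'s9c',(380,180),70,5)
E
```

```text
time_s: 15.02
eef_pos: [0.5223, -0.2447, 0.2447]
eef_rot: [0.0, 0.998, -0.058, 0.0]
wrist_force: [0.2, -0.4, -4.5]
opening: 0.221
15.025 [ 0.52233818 -0.2446871   0.24473748] [ 0.99329824 -0.11557937] 0.22148962822986565 [ 0.15722725 -0.37837712 -4.49717952]
```

View pics/s9c.png

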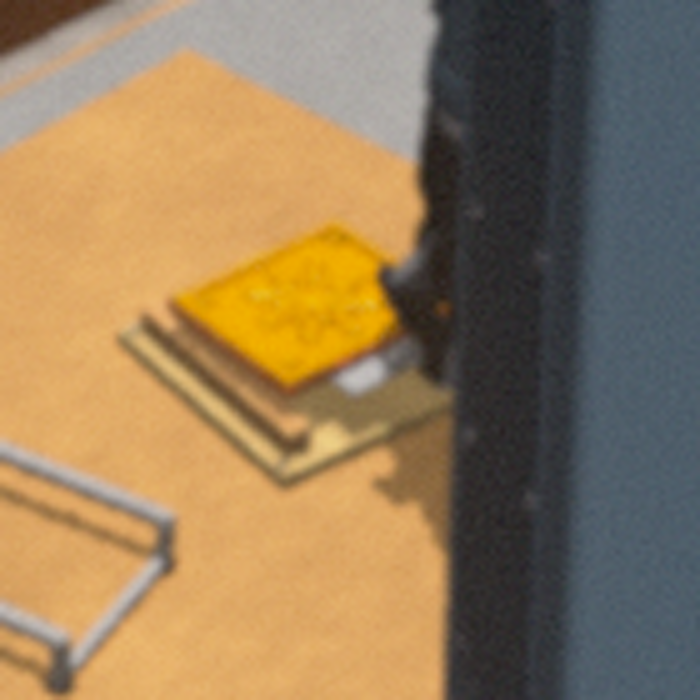

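View pics/w9.png

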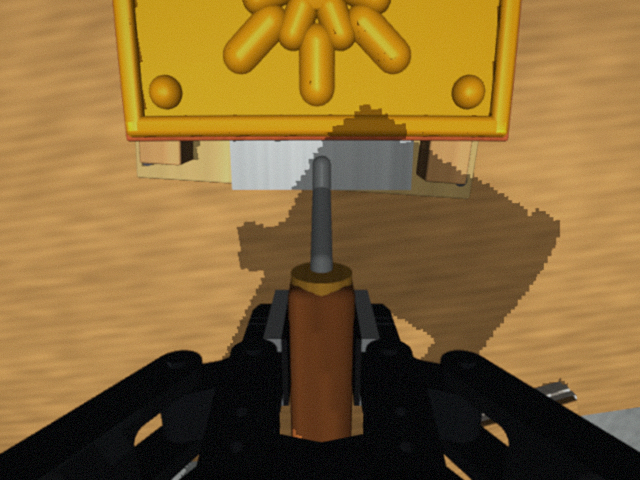

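The plaque is lifted on the blade with no visible sag: the blade's rear edge is still at row 189, the plaque's rear edge is at row 140, and the force rose by about 3 N. I work out the plaque's place in the tool frame and the move to the rack.

```bash
python3 - <<'E'
from h import *
p,o=snap('wrist','w9b');M=Rq(o['eef_rot']).as_matrix()
zb=o['eef_pos'][2]-.1985+.002
A=[((onz(p,uv,z,o)-o['eef_pos'])@M).round(4) for z,uv in((zb,[(128,139),(509,139)]),(zb+.008,[(126,131),(512,131)]))];print(A)
c=np.array([np.mean([a[:,0].mean() for a in A])+.055, np.mean([a[:,1].mean() for a in A])]);print('plaque in tool',c)
yaw=np.arctan2(M[1,0],M[0,0]);print('yaw',yaw)
ry=.235; t=np.array([.632,.008]); x=np.array([np.cos(ry),np.sin(ry)]);y=np.array([np.sin(ry),-np.cos(ry)])
tcp=t-c[0]*x-c[1]*y; d=tcp-o['eef_pos'][:2]
print('tcp',tcp,'offset',d@M[:2,0],d@M[:2,1],'spin',-np.degrees(ry-yaw))
E
```

```text
[array([[ 0.0612, -0.0733,  0.1965],
       [ 0.0611,  0.0721,  0.1965]]), array([[ 0.0646, -0.0701,  0.1885],
       [ 0.0645,  0.0695,  0.1885]])]
plaque in tool [ 0.11785 -0.00045]
yaw -0.11589054826628543
tcp [ 0.51749396 -0.01987818] offset -0.030726869952007702 -0.22271229520408375 spin -20.104547486689658
```

```bash
python3 -m handwheel '[{"offset":[0,0,-0.008],"spin":0,"grip":0},{"offset":[0,0,-0.02],"spin":0,"grip":0},{"offset":[0,0,-0.033],"spin":0,"grip":0},{"offset":[-0.001,-0.005,-0.042],"spin":-0.5,"grip":0},{"offset":[-0.002,-0.015,-0.045],"spin":-1.4,"grip":0},{"offset":[-0.004,-0.03,-0.045],"spin":-2.7,"grip":0},{"offset":[-0.007,-0.048,-0.045],"spin":-4.3,"grip":0},{"offset":[-0.009,-0.066,-0.045],"spin":-6,"grip":0},{"offset":[-0.012,-0.084,-0.045],"spin":-7.6,"grip":0},{"offset":[-0.014,-0.102,-0.045],"spin":-9.2,"grip":0},{"offset":[-0.017,-0.12,-0.045],"spin":-10.8,"grip":0},{"offset":[-0.019,-0.138,-0.045],"spin":-12.5,"grip":0},{"offset":[-0.022,-0.156,-0.045],"spin":-14.1,"grip":0},{"offset":[-0.024,-0.174,-0.045],"spin":-15.7,"grip":0},{"offset":[-0.026,-0.192,-0.045],"spin":-17.3,"grip":0},{"offset":[-0.029,-0.207,-0.045],"spin":-18.7,"grip":0},{"offset":[-0.03,-0.217,-0.045],"spin":-19.6,"grip":0},{"offset":[-0.031,-0.223,-0.045],"spin":-20.1,"grip":0},{"offset":[-0.031,-0.223,-0.045],"spin":-20.1,"grip":0},{"offset":[-0.031,-0.223,-0.045],"spin":-20.1,"grip":0}]'
python3 - <<'E'
from h import *
p,o=snap('wrist','w10'); print(o['time_s'],o['eef_pos'],Rq(o['eef_rot']).as_matrix()[:2,0],o['opening'],o['wrist_force'])
p,o=snap('side','s10');crop(p,'s10c',(330,210),80,5)
p,o=snap('top','t10');crop(p,'t10c',(335,200),60,6)
E
```

```text
time_s: 17.68
eef_pos: [0.5174, -0.02, 0.2897]
eef_rot: [0.0, 0.993, 0.117, 0.0]
wrist_force: [-0.1, 0.2, -4.2]
opening: 0.224
17.675 [ 0.51739405 -0.01995326  0.28972121] [0.97263925 0.23232068] 0.22363391359619997 [-0.10528936  0.1604053  -4.1723449 ]
```

View pics/s10c.png

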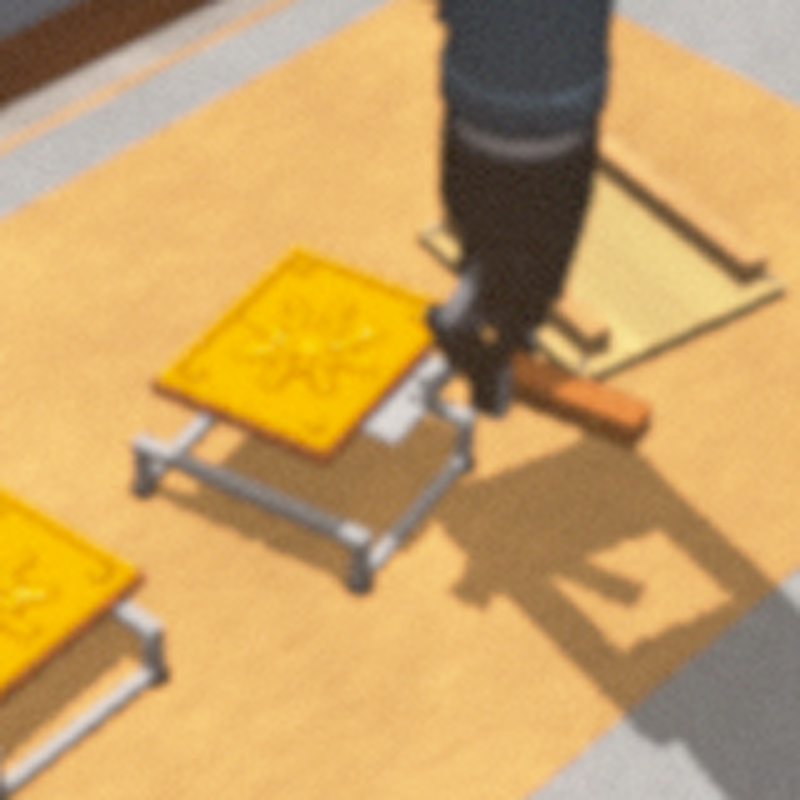

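View pics/w10.png

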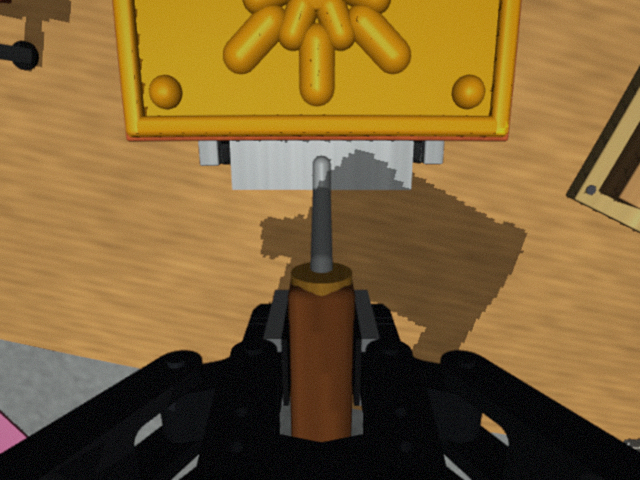

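View pics/t10c.png

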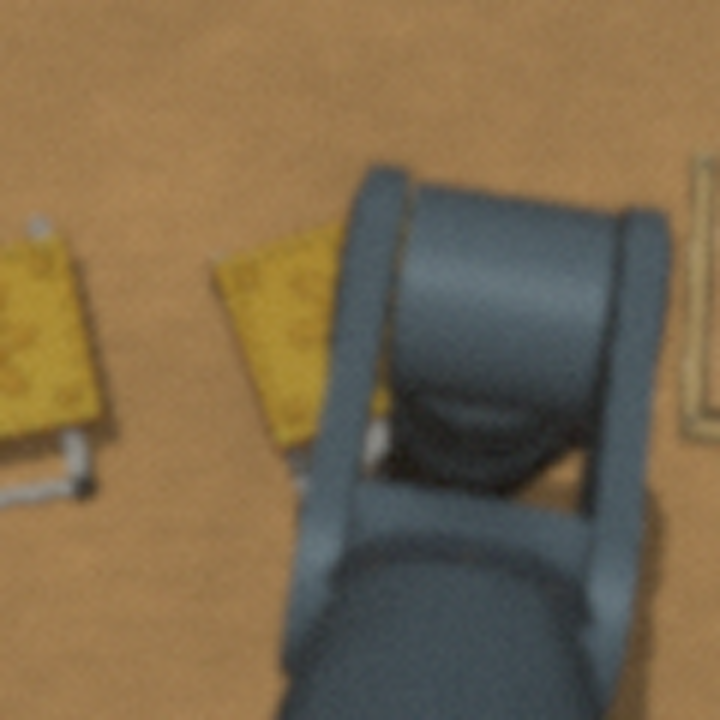

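The wrist view shows the rails' near ends at about (199–219,165) and (425–443,165), symmetric about the blade. I compute the plaque–rack offset from them.

```bash
python3 - <<'E'
from h import *
p,o=snap('wrist','w10b');M=Rq(o['eef_rot']).as_matrix()
a=cv2.resize(p['color'][120:200,180:460,::-1],None,fx=2.8,fy=2.8,interpolation=cv2.INTER_CUBIC);cv2.imwrite('pics/w10z.png',a)
print(((onz(p,[(199,165),(219,165),(425,163),(443,163)],.04,o)-o['eef_pos'])@M).round(4))
E
```

```text
[[ 0.0441 -0.0616  0.2497]
 [ 0.0441 -0.0514  0.2497]
 [ 0.045   0.0532  0.2497]
 [ 0.045   0.0624  0.2497]]
```

View pics/w10z.png

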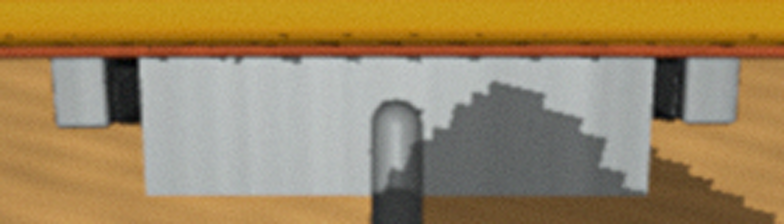

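The offset is within 2 mm. I lower gently.

```bash
python3 -m handwheel '[{"offset":[0.001,0,0.006],"spin":0,"grip":0},{"offset":[0.001,0,0.016],"spin":0,"grip":0},{"offset":[0.001,0,0.028],"spin":0,"grip":0},{"offset":[0.001,0,0.038],"spin":0,"grip":0},{"offset":[0.001,0,0.044],"spin":0,"grip":0},{"offset":[0.001,0,0.048],"spin":0,"grip":0},{"offset":[0.001,0,0.05],"spin":0,"grip":0},{"offset":[0.001,0,0.0515],"spin":0,"grip":0},{"offset":[0.001,0,0.053],"spin":0,"grip":0},{"offset":[0.001,0,0.0545],"spin":0,"grip":0},{"offset":[0.001,0,0.056],"spin":0,"grip":0},{"offset":[0.001,0,0.0575],"spin":0,"grip":0},{"offset":[0.001,0,0.06],"spin":0,"grip":0},{"offset":[0.001,0,0.063],"spin":0,"grip":0},{"offset":[0.001,0,0.065],"spin":0,"grip":0},{"offset":[0.001,0,0.066],"spin":0,"grip":0},{"offset":[0.001,0,0.066],"spin":0,"grip":0}]'
python3 - <<'E'
from h import *
p,o=snap('wrist','w11'); print(o['time_s'],o['eef_pos'],Rq(o['eef_rot']).as_matrix()[:2,0],o['opening'],o['wrist_force'])
p,o=snap('side','s11');crop(p,'s11c',(330,210),80,5)
E
```

```text
time_s: 20.0
eef_pos: [0.5183, -0.0193, 0.2236]
eef_rot: [-0.0, 0.993, 0.117, -0.0]
wrist_force: [0.1, 0.8, -1.1]
opening: 0.225
20.0 [ 0.51825785 -0.01932154  0.22360072] [0.97250631 0.23287647] 0.2252692579057026 [ 0.11154005  0.83053038 -1.09411488]
```

View pics/s11c.png

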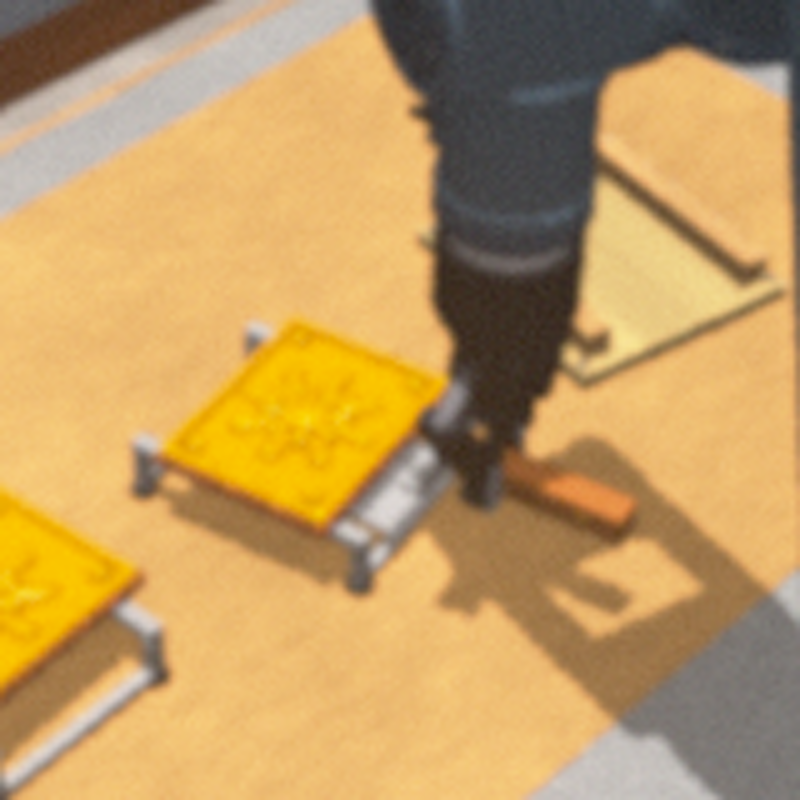

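View pics/w11.png

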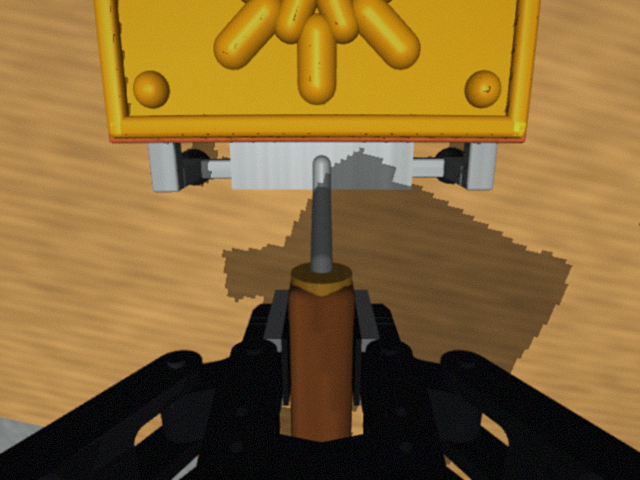

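The plaque sits on the rails, level, with the blade free below it. I draw the blade straight out.

```bash
python3 -m handwheel '[{"offset":[-0.004,0,0],"spin":0,"grip":0},{"offset":[-0.012,0,0],"spin":0,"grip":0},{"offset":[-0.023,0,0],"spin":0,"grip":0},{"offset":[-0.036,0,0],"spin":0,"grip":0},{"offset":[-0.05,0,0],"spin":0,"grip":0},{"offset":[-0.064,0,0],"spin":0,"grip":0},{"offset":[-0.078,0,0],"spin":0,"grip":0},{"offset":[-0.092,0,0],"spin":0,"grip":0},{"offset":[-0.106,0,0],"spin":0,"grip":0},{"offset":[-0.12,0,0],"spin":0,"grip":0},{"offset":[-0.134,0,0],"spin":0,"grip":0},{"offset":[-0.148,0,0],"spin":0,"grip":0},{"offset":[-0.159,0,0],"spin":0,"grip":0},{"offset":[-0.167,0,0],"spin":0,"grip":0},{"offset":[-0.17,0,0],"spin":0,"grip":0},{"offset":[-0.17,0,0],"spin":0,"grip":0}]'
python3 - <<'E'
from h import *
p,o=snap('wrist','w12'); print(o['time_s'],o['eef_pos'],Rq(o['eef_rot']).as_matrix()[:2,0],o['opening'],o['wrist_force'])
p,o=snap('side','s12');crop(p,'s12c',(350,240),100,5 if 0 else 4)
E
```

```text
time_s: 22.1
eef_pos: [0.353, -0.0591, 0.2238]
eef_rot: [0.0, 0.993, 0.117, 0.0]
wrist_force: [-0.2, -0.2, -1.4]
opening: 0.225
22.1 [ 0.35301954 -0.05906251  0.22381426] [0.97258228 0.23255877] 0.22510279067349043 [-0.1896578  -0.16284603 -1.41867117]
```

View pics/s12c.png

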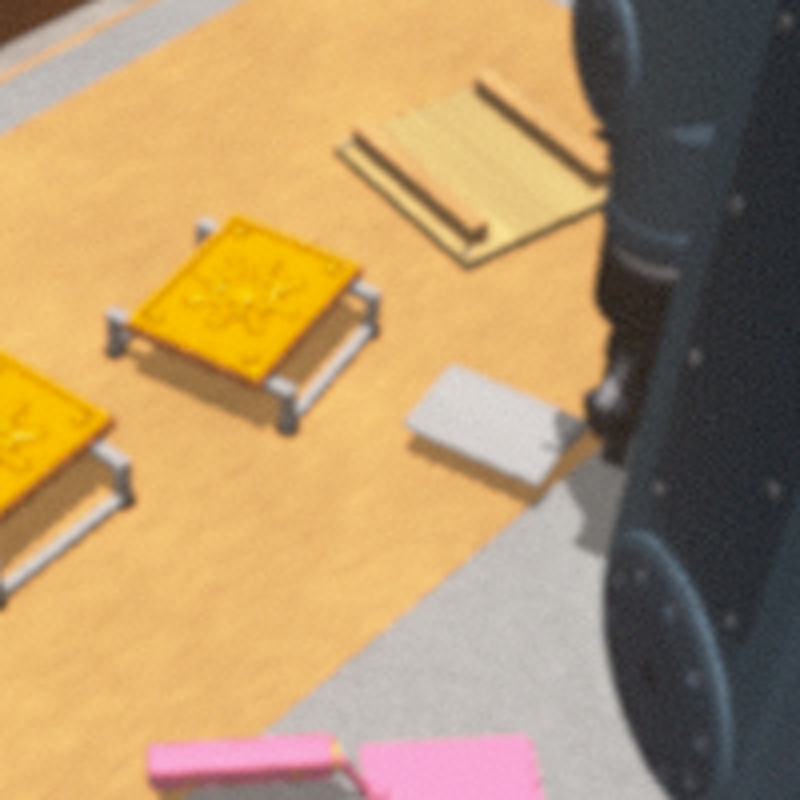

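View pics/w12.png

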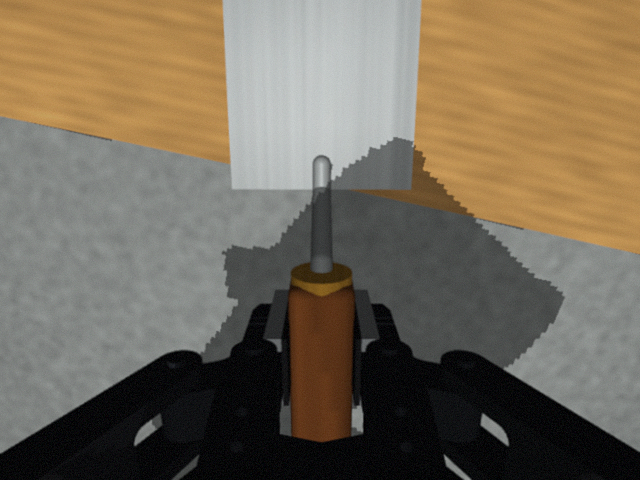

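The plaque lies centred on the rails and the blade is out. I lay the spatula down, release it and rise.

```bash
python3 -m handwheel '[{"offset":[0,0,0.006],"spin":0,"grip":0},{"offset":[0,0,0.014],"spin":0,"grip":0},{"offset":[0,0,0.02],"spin":0,"grip":0},{"offset":[0,0,0.023],"spin":0,"grip":0},{"offset":[0,0,0.025],"spin":0,"grip":0},{"offset":[0,0,0.025],"spin":0,"grip":0},{"offset":[0,0,0.025],"spin":0,"grip":0}]'
python3 -m handwheel '[{"offset":[0,0,0],"spin":0,"grip":0.5},{"offset":[0,0,0],"spin":0,"grip":1},{"offset":[0,0,0],"spin":0,"grip":1},{"offset":[0,0,0],"spin":0,"grip":1},{"offset":[0,0,0],"spin":0,"grip":1},{"offset":[0,0,0],"spin":0,"grip":1},{"offset":[0,0,-0.01],"spin":0,"grip":1},{"offset":[0,0,-0.03],"spin":0,"grip":1},{"offset":[0,0,-0.06],"spin":0,"grip":1},{"offset":[0,0,-0.1],"spin":0,"grip":1},{"offset":[0,0,-0.14],"spin":0,"grip":1},{"offset":[0,0,-0.18],"spin":0,"grip":1},{"offset":[0,0,-0.21],"spin":0,"grip":1},{"offset":[0,0,-0.22],"spin":0,"grip":1},{"offset":[0,0,-0.22],"spin":0,"grip":1}]'
python3 - <<'E'
from h import *
p,o=snap('wrist','w13'); print(o['time_s'],o['eef_pos'],Rq(o['eef_rot']).as_matrix()[:2,0],o['opening'],o['wrist_force'])
p,o=snap('side','s13');p,o=snap('top','t13');crop(p,'t13c',(340,215),70,6 if 0 else 5)
E
```

```text
time_s: 23.08
eef_pos: [0.3531, -0.059, 0.1988]
eef_rot: [0.0, 0.993, 0.117, 0.0]
wrist_force: [0.1, 0.9, -1.2]
opening: 0.225
time_s: 24.95
eef_pos: [0.3528, -0.0589, 0.4188]
eef_rot: [0.0, 0.993, 0.117, 0.0]
wrist_force: [0.3, -0.4, -1.4]
opening: 0.999
24.95 [ 0.35284119 -0.05886334  0.41879722] [0.97250245 0.23289182] 0.9987160887150146 [ 0.33656527 -0.44064154 -1.42502134]
```

View pics/s13.png

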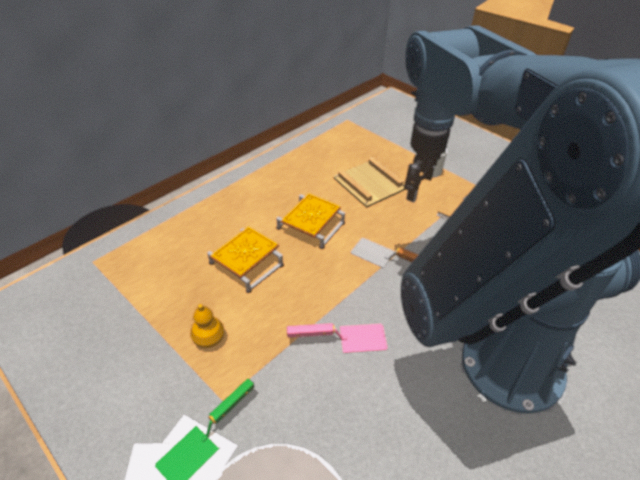

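View pics/t13c.png

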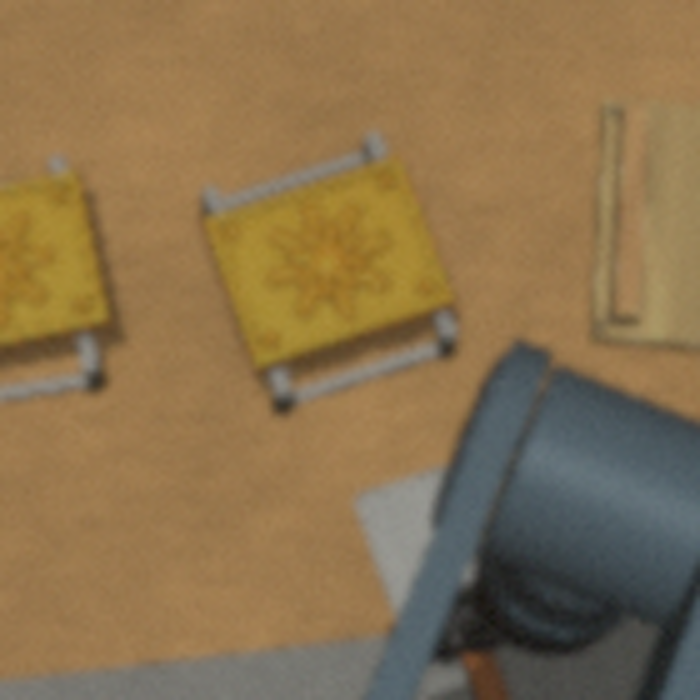

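View pics/w13.png

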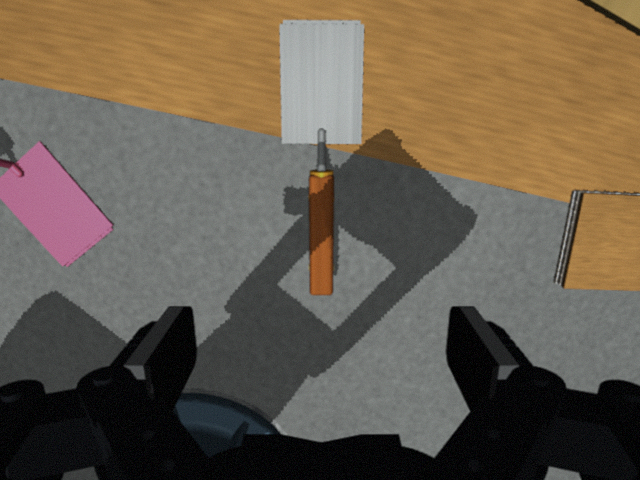

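The spatula lies flat and free with its blade at (322,80) in the wrist view. One last close look at the plaque from above.

```bash
python3 -m handwheel '[{"offset":[0.01,0,0],"spin":0,"grip":1},{"offset":[0.03,0,0],"spin":0,"grip":1},{"offset":[0.06,0,-0.01],"spin":0,"grip":1},{"offset":[0.1,0,-0.02],"spin":0,"grip":1},{"offset":[0.14,0,-0.03],"spin":0,"grip":1},{"offset":[0.18,0,-0.03],"spin":0,"grip":1},{"offset":[0.21,0,-0.03],"spin":0,"grip":1},{"offset":[0.22,0,-0.03],"spin":0,"grip":1},{"offset":[0.22,0,-0.03],"spin":0,"grip":1},{"offset":[0.22,0,-0.03],"spin":0,"grip":1}]'
python3 - <<'E'
from h import *
p,o=snap('wrist','w14'); print(o['time_s'],o['eef_pos'],Rq(o['eef_rot']).as_matrix()[:2,0]);np.savez('w14.npz',color=p['color'],pos=o['eef_pos'],rot=o['eef_rot'])
E
```

```text
time_s: 26.35
eef_pos: [0.5663, -0.0078, 0.4484]
eef_rot: [-0.0, 0.993, 0.117, -0.0]
wrist_force: [0.1, -0.2, 0.0]
opening: 1.0
26.35 [ 0.56628969 -0.00778778  0.44844483] [0.9725566  0.23266508]
```

View pics/w14.png

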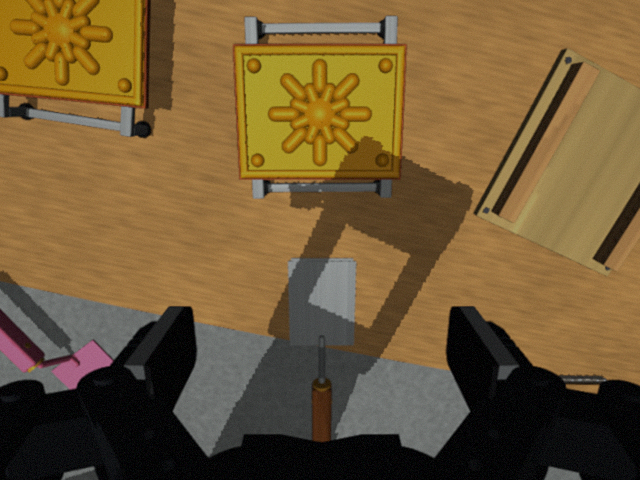

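```bash
python3 - <<'E'
from h import *
p=cams.camera('wrist');w=np.load('w14.npz');o={'eef_pos':w['pos'],'eef_rot':w['rot']};M=Rq(o['eef_rot']).as_matrix()
f=lambda uv,z:((onz(p,uv,z,o)-o['eef_pos'])@M)[:,:2]
r=f([(245,17),(397,17),(392,195),(253,197)],.04);q=f([(234,44),(407,44),(402,178),(240,179)],.048)
s=f([(289,258),(355,258),(355,346),(289,346)],.002)
print(r.round(4).tolist(),q.round(4).tolist());print('plaque-rack',(q.mean(0)-r.mean(0)).round(4),'spat-plaque',(s.mean(0)-q.mean(0)).round(3))
print(f([(92,85)],.044),'dist dry', f([(62,32)],.05)-s.mean(0))
E
```

```text
[[0.1432, -0.0608], [0.1431, 0.0619], [-0.0032, 0.0637], [-0.0049, -0.0603]] [[0.1217, -0.0691], [0.1216, 0.0694], [0.0133, 0.0704], [0.0126, -0.0696]]
plaque-rack [-0.0023 -0.0009] spat-plaque [-0.195  0.001]
[[ 0.0921586  -0.19144429]] dist dry [[ 0.26089779 -0.20957264]]
```

The plaque is 2.3 mm off centre along the rails, 0.9 mm across, and square to within about a degree. The spatula's blade is 195 mm away. I hand in.

```bash
python3 -c "
from bench import ctrl
print(ctrl.get_obs()['dq'].round(4)); print(ctrl.hand_in())"
```

```text
[-0.0007 -0.0015 -0.006   0.0023 -0.0013  0.0015]
the job is handed in; nothing more can be done
None
```

I carried the plaque on the spatula's blade to the empty rack, set it down on the rails and drew the blade out. I then laid the spatula flat on the bench and handed the job in. The arm was clear of everything, about 26 s into the 67 s allowed.

- **Plaque:** the last wrist picture put it about 2 mm off the rack's middle along the rails and 1 mm across, square to within about a degree. It looked level and at rest across both rails.
- **Spatula:** it lies flat, with its blade's centre about 195 mm from the plaque and over 300 mm from the drying one.
- **Contacts:** I saw no contact between the gripper or arm and either plaque, and the drying plaque and bystanders looked unmoved in the pictures.
- **Disagreement:** the empty rack's position from the top and side cameras differed from the wrist camera by 3–4 mm, and its angle by about 0.02 rad. I used a value in between. The rail ends seen just before lowering agreed with it to about 2 mm.
- **Verdict:** handing in reports none, so these checks are the only confirmation.

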